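# Set up a leaning inspection scope and take the picture

### The job

Stand the small steel step gauge upright in the middle of the white stage of the inspection scope and let go of it. Then turn the lower lever ring until its red lever is in line with the red pointer, and after it the upper ring until its blue lever is in line with the blue pointer, without pressing on the fixed collars or the pointers and letting go of each lever. Last, press the green button down to take the picture, and leave the pliers, the round tin and the loupe where they are.

Things in the scene. Friction and masses are not known exactly. Their poses are not given: they have to be found in the camera images.
- scope: Inspection scope, fixed. Origin: centre of the underside of its round dark foot (100 mm diameter, 13 mm high). x points along the worktop from the foot to the white stage, z up. A column (26 mm) carries a tube of 56 mm diameter, which leans 35 degrees: its axis runs upwards along (-0.574, 0, 0.819) in this frame, through (0, 0, 195 mm). A 10 mm high bar joins foot and stage.
- collars: The fixed bright collars (56 mm diameter) below, between and above the two lever rings, with the pointers and the black eye cap (68 mm diameter, end face 46 mm up the axis from the origin, overhanging the levers). Not to be pressed on. Origin on the tube axis at the centre of the lower lever ring; z up along the tube axis, x as the lever at angle 0, towards the axis.
- stage_top (a point): Centre of the top face of the white stage disc (48 mm diameter, on a 52 mm steel disc), 14 mm above the worktop and 130 mm from the foot's centre; axes as the scope's.
- gauge_mid (a point): Centre of the small steel step gauge, half-way up: loose, 20 mm along its x, 24 mm along its y, 26 mm high, about 60 g; a top plate (4 mm thick) and a foot plate joined by thin pillars. It stands upright on the worktop at the start. z up.
- zoom (a joint): Angle of the lower lever ring (58 mm diameter, 9 mm thick, black, knurled) about the tube axis, rad, 0 to 1.45, counter-clockwise positive seen from the eye cap. At 0 its lever would point to the scope's -x (tipped down 35 degrees, square to the tube axis), at +1.57 to the scope's -y. Friction (about 0.08 N m) keeps it where it is left.
- iris (a joint): The same for the upper lever ring, whose plane lies 24 mm further up the tube axis; range -1.45 to 0; at -1.57 its lever would point to the scope's +y.
- zoom_lever (a point): Grip point of the lower ring's lever, 54 mm from the tube axis, level with the ring: a straight bar 10 mm wide, 9 mm thick along the tube axis, reaching from the ring to 66 mm from the axis, its end red. x points along the lever to the tube axis, z up along the axis. More than 36 mm from the axis there is free room above and below it.
- iris_lever (a point): Grip point of the upper ring's lever, the same bar with a blue end. Axes likewise.
- zoom_pointer_tip (a point): Outer end of the red pointer, a flag 4 mm wide and 9 mm high on the middle collar just above the lower ring, 35 mm from the tube axis, 11.5 mm up the axis from the plane of the lower lever. x points to the tube axis, z up along it. The red lever must stand under it, at the same angle round the tube. Do not touch it.
- iris_pointer_tip (a point): Outer end of the blue pointer, likewise, on the upper collar 11.5 mm up the axis from the plane of the upper lever.
- zoom_pointer (a joint): Angle of the red pointer about the tube axis, counted as joint zoom: the angle that joint zoom must reach. Set differently each time, between 0.4 and 0.65.
- iris_pointer (a joint): Angle of the blue pointer, counted as joint iris: the angle that joint iris must reach. Set differently each time, between -0.65 and -0.4.
- trigger (a joint): Travel of the green push button, m: 0 up, 0.006 fully down, sprung (about 5 N fully down); the picture is taken at 0.004.
- trigger_top (a point): Centre of the top face of the green push button (26 mm diameter), which stands in a round black housing (42 mm) fixed to the worktop. Pressed straight down. z up.
- pliers: Loose flat pliers with red grips, 46 x 124 x 10 mm, lying on the worktop; bystander. Origin under its middle.
- tin: Loose round metal tin, 49 mm diameter, 20 mm high; bystander. Origin under its middle.
- loupe: Loose folding loupe, 28 x 69 x 14 mm; bystander. Origin under its middle.
- desk_lamp_swivel (a joint): Swivel of the desk lamp, rad; the lamp is pushed aside. Its shade (about 0.22 m across, its rim 0.35 m above the worktop) hangs to the left of the work, about 0.11 m or more left of the robot's middle line, and its boom runs from there to the right beyond the far edge, above 0.26 m; keep clear of both.

How it is judged:
By the outcome, as a careful person would: the job done as asked, in the order asked, and still so for the second after the job is handed in, with the robot touching nothing.
It also fails if it takes over 72 s, if anything falls off the work surface, if the arm or the gripper's body presses on something with over 40 N, if the wrist force passes 120 N, or if a joint passes its speed limit or range.

### The arm

A 6-joint arm with a two-finger parallel gripper is mounted at the origin on the work surface; the furniture and walls round the work are solid. World frame = base frame: x ahead of the robot, y to its left, z up, the work surface at z = 0. Lengths are in m, angles in degrees, forces in N, time in s.
With the tool pointing down it reaches from about 0.4 to 0.825 m from the base axis. Payload 7 kg.
Tool frame: the origin (TCP) lies midway between the tips of the shut fingers; the grasp point (between the pads) lies 19 mm behind it (grip_depth is the distance from the TCP to the grasp point, in m); z points along the fingers, y is the direction in which the jaws open and shut (so a half turn about z gives the same grasp; the last joint's range is limited). The gripper opens to 88 mm and grips with 3 to 60 N. Pads are 19 mm wide; open, the fingers measure 130 mm over their backs; the gripper's body (78 mm by 193 mm) begins 47 mm behind the grasp point.
Start: joints at [-57.691, 20.546, 0.682, 0, -70.136, -16.507], TCP at [0.184, -0.649, 0.227] pointing down, gripper open.
Joint ranges: [-176.03, 176.03], [-82.01, 121.73], [-58.28, 71.71], [-173.87, 95.51], [-174.79, -0.11], [-173.66, 173.66]. Speed limits (degrees/s): [136.94, 136.94, 172.46, 180, 180, 180].

### API

Orientations are given as [roll, pitch, yaw] about the fixed x, y, z axes, in that order (R = Rz(yaw) Ry(pitch) Rx(roll)).
In Python, from plant import * gives the robot as it stands.
- The arm moves only by the shell command python3 -m inch 'ROWS'. ROWS is JSON, a list of rows, each an object of numbers: "ax", "ay", "az": the turn, a rotation vector about the tool's x, y, z in degrees; "dx", "dy", "dz": the shift along the tool's x, y, z in mm; "fingers": the finger opening in mm, from 0 to 87.6. In form: [{"ax": .., "ay": .., "az": .., "dx": .., "dy": .., "dz": .., "fingers": ..}, ...]. A call has 1 to 8 rows; each row is the pose to reach, as a shift and turn from the pose commanded when the call began, along the tool's axes at that moment; what a row does not reach only later rows make up. A row lasts 1/8 s, in which the tool goes at most 62.5 mm and 10.7 degrees, less where a joint would pass 70% of its speed; a pose out of reach is approached as far as the arm can. A call with a gripper value outside its range is refused whole. The fingers move at their own pace and stop on an object; the grip force is fixed at half the most. Time passes only in rows, so rows that repeat a pose let the fingers close. It gives the time, the measured TCP pose, the force and the opening at its end, in the units of the state.
- get_obs(): the state, without advancing time (a new reading comes with each control period).
- snapshot(name): name is "scene" or "top" or "wrist"; returns a dict with "image" (480x640x3 uint8, red, green, blue), "fx", "fy", "cx", "cy" (pixels), "rvec" (rotation vector, rad) and "tvec" (3), from world to camera coordinates, as OpenCV has them. Camera axes: x right, y down, z forward; pixel columns grow to the right and rows downward; lengths in m; the calibration is good to about 2 mm. The wrist camera is an equidistant fisheye: a pixel r from the principal point sees the ray r / f radians off the axis. A picture is of the moment at which its call begins. There is no depth.
- close_job(): hands the job in, once; it reports no verdict.
Trained networks look in the newest picture that a camera, given by its name, has taken for a name from the list of things; names that differ only in an ending like _2 or _b are one class to them, and where a whole thing is asked for, a point or a joint stands for the part that bears it (a point fixed in the world has none). Each returns a list of dicts, best first, with "score" (0 to 1); they miss things now and then, are a little off and sometimes report something else, mostly with a low value. They report only what shows in the picture. A call takes as long as a camera call.
- search_frame(target, camera): "bbox" ([centre column, centre row, width, height] in pixels, round what is visible of it).
- trace(target, camera): "mask" (480x640 bool, what is visible of it) and "bbox" ([centre column, centre row, width, height] in pixels, round what is visible of it).
- landmark_of(target, camera): "position" ([column, row] in pixels: a listed point, or the origin of a listed thing).
The state is a dict: "clock": time; "joint_pos": joint angles; "qvel": joint speeds; "tau": joint torques, N m; "tool_pos": TCP position; "orientation": TCP orientation; "force": force on the tool from outside, world axes, zero at the start; "moment": the same for the moment, N m; "opening": finger opening in m.
Only numpy, scipy, OpenCV 4.12 (cv2) and the standard library are available. Lean on these libraries where they do the work, as an engineer would, in place of code of your own. Each camera call takes 0.05 s, during which the arm holds its last target.

## Working session

There is one attempt and no reset: what is moved stays moved. The work goes in short steps, Python scripts to look and compute and a shell command to move; the robot and the scene stay as the last step left them, time stands still between calls to the robot, and variables do not carry over. Pictures are saved under pics/ and viewed, and the job is handed in when it is done.

```bash
ls; mkdir -p pics
python3 - <<'E'
from plant import *
import cv2
print(get_obs())
for n in ("scene","top","wrist"):
    s=snapshot(n); cv2.imwrite(f"pics/{n}0.png",s["image"][:,:,::-1]); print(n,{k:v for k,v in s.items() if k!="image"})
    for t in ["scope","collars","stage_top","gauge_mid","zoom_lever","iris_lever","zoom_pointer_tip","iris_pointer_tip","trigger_top","pliers","tin","loupe"]:
        r=landmark_of(t,n); print(t,[(round(float(a["score"]),2),[round(float(v),1) for v in a["position"]]) for a in r[:2]])
print(get_obs()["clock"])
E
```

```text
pics
{'clock': 0.0, 'joint_pos': array([-5.76900585e+01,  2.05912244e+01,  6.33802857e-01, -2.20779203e-02,
       -7.01370853e+01, -1.65101067e+01]), 'qvel': array([ 0.03044035, -0.08732776, -0.02715582, -0.0333654 ,  0.03042735,
        0.07678039]), 'tau': array([ 9.37901241e-04, -5.82718241e+01,  2.93059838e+01,  6.99734196e+00,
        6.71107948e-03, -2.29008247e-04]), 'tool_pos': array([ 0.18366866, -0.64900787,  0.22561915]), 'orientation': array([ 1.79903491e+02, -6.96131055e-03, -1.64207678e+02]), 'force': array([0.82981112, 0.04385477, 0.34503654]), 'moment': array([ 0.07030532, -0.02488302,  0.00088242]), 'opening': 0.08773868655485773}
scene {'fx': 580.2205238718983, 'fy': 580.2205238718983, 'cx': 312.9332016244646, 'cy': 232.03316441382677, 'rvec': array([ 1.81406446, -1.07674479,  0.6216302 ]), 'tvec': array([-0.35805693,  0.34290731,  0.65739364])}
scope [(0.6, [391.3, 387.6])]
collars [(0.73, [394.4, 275.5]), (0.42, [257.5, 284.2])]
stage_top [(0.78, [343.2, 330.7])]
gauge_mid [(0.49, [236.8, 316.7])]
zoom_lever [(0.67, [434.3, 273.6])]
iris_lever [(0.58, [375.0, 287
[... 633 characters left out ...]
82.0])]
zoom_lever [(0.61, [450.4, 278.2])]
iris_lever [(0.56, [429.6, 329.6])]
zoom_pointer_tip []
iris_pointer_tip []
trigger_top [(0.69, [310.1, 296.8]), (0.2, [431.7, 330.5])]
pliers [(0.69, [220.7, 264.6]), (0.64, [366.2, 261.1])]
tin [(0.92, [299.1, 248.4]), (0.32, [366.9, 264.2])]
loupe [(0.66, [259.9, 229.3])]
wrist {'fx': 371.64829954431775, 'fy': 371.64829954431775, 'cx': 315.0968311238266, 'cy': 235.7987562571848, 'rvec': array([-1.78837885, -2.36193187, -0.31960873]), 'tvec': array([ 0.67540637, -0.03350296,  0.39010785])}
scope []
collars []
stage_top []
gauge_mid []
zoom_lever []
iris_lever []
zoom_pointer_tip []
iris_pointer_tip []
trigger_top []
pliers []
tin []
loupe []
1.95
```

View pics/scene0.png

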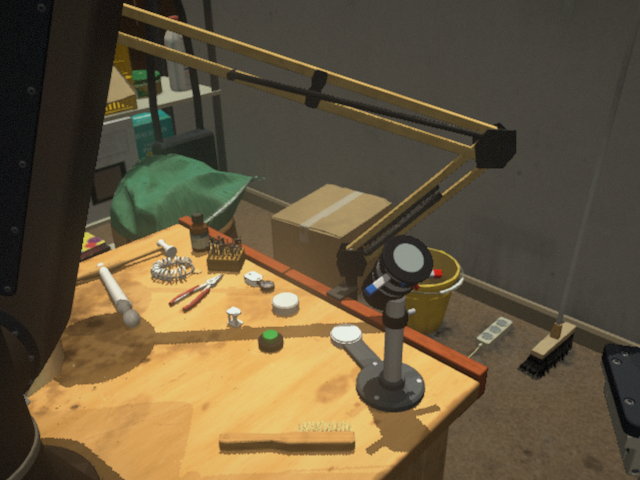

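View pics/top0.png

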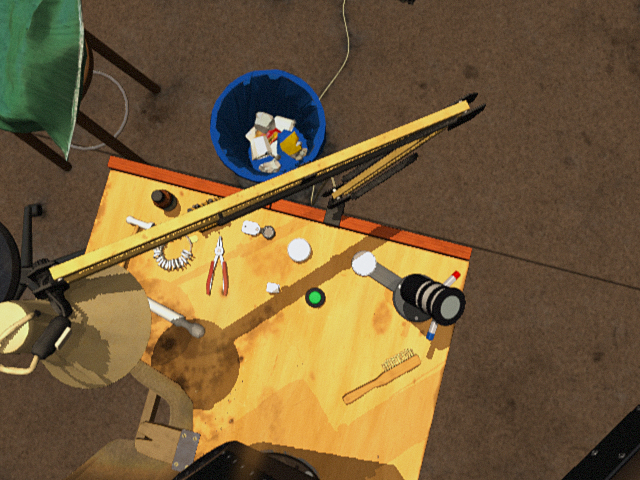

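View pics/wrist0.png

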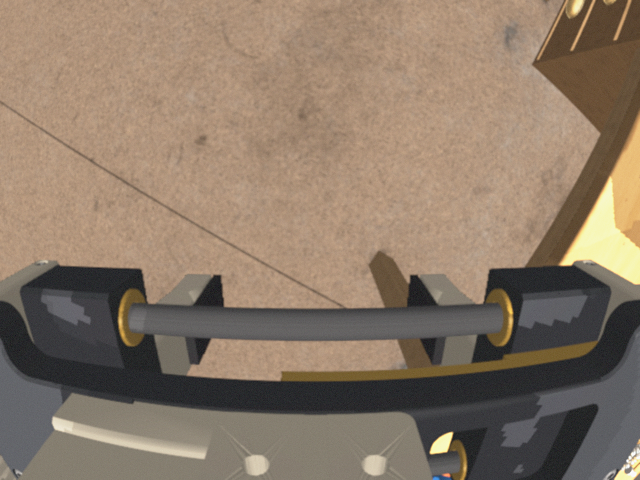

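```bash
cat > h.py <<'E'
import numpy as np, cv2, json
from scipy.optimize import least_squares
from scipy.spatial.transform import Rotation as Ro
CAM={'scene':(580.2205238718983,312.9332016244646,232.03316441382677,[1.81406446,-1.07674479,0.6216302],[-0.35805693,0.34290731,0.65739364]),
'top':(564.2641617546134,322.48630279369166,236.9357898438375,[2.15006904,-2.16478074,0.0867631],[-0.10286102,0.55114428,1.12866858])}
def proj(p,n):
    f,cx,cy,r,t=CAM[n]; q=(cv2.Rodrigues(np.array(r))[0]@np.atleast_2d(p).T).T+t
    return np.c_[f*q[:,0]/q[:,2]+cx,f*q[:,1]/q[:,2]+cy]
def onplane(uv,n,z):
    f,cx,cy,r,t=CAM[n]; R=cv2.Rodrigues(np.array(r))[0]; c=-R.T@np.array(t)
    d=R.T@np.array([(uv[0]-cx)/f,(uv[1]-cy)/f,1]); return c+d*(z-c[2])/d[2]
def tri(a,b):
    g=least_squares(lambda p:np.r_[(proj(p,'scene')[0]-a),(proj(p,'top')[0]-b)],[0.5,-0.2,0.05]); return g.x,g.fun
AX=np.array([-0.5736,0,0.8192])
def scopeT(P): # P=[x,y,yaw]
    R=Ro.from_euler('z',P[2]).as_matrix(); return R,np.array([P[0],P[1],0])
# collars origin in scope frame, distance s up axis from (0,0,.195)
def colR(): # columns: x (lever dir at angle 0 -> towards axis), y, z
    z=AX; out=np.array([-0.8192,0,-0.5736]); x=-out; return np.c_[x,np.cross(z,x),z]
def lever(P,ang,r,h,s=0.0):
    R,o=scopeT(P); out=np.array([-0.8192,0,-0.5736]); side=np.array([0,-1.,0])
    d=out*np.cos(ang)+side*np.sin(ang)
    return o+R@(np.array([0,0,.195])+AX*(s+h)+d*r)
E
python3 - <<'E'
from h import *
for n,a,b in [("stage",(343.2,330.7),(362.5,261.3)),("gauge",(236.8,316.7),(273.2,286)),("trig",(270,336),(316,297)),("collars",(394.4,275.5),(434.9,300.1)),("zoomlev",(434.3,273.6),(450.4,278.2)),("irislev",(375,287.5),(429.6,329.6)),("scope",(391.3,387.6),(416.6,300)),("tin",(285,309),(299,249))]:
    print(n,*[np.round(v,4) for v in tri(a,b)])
E
python3 - <<'E'
import cv2
for n,(x0,y0,x1,y1) in {"scene":(200,220,450,420),"top":(250,210,480,380)}.items():
    i=cv2.imread(f"pics/{n}0.png")[y0:y1,x0:x1]; cv2.imwrite(f"pics/{n}0c.png",cv2.resize(i,None,fx=3,fy=3,interpolation=cv2.INTER_CUBIC))
E
```

```text
stage [ 0.4998 -0.1871  0.0159] [ 0.5725 -0.0507 -0.6215  0.3679]
gauge [ 0.4518 -0.0052  0.014 ] [-0.4744  0.0051  0.459  -0.3385]
trig [ 0.4275 -0.0916  0.0204] [ 0.4621 -0.0163 -0.4822  0.3324]
collars [ 0.4215 -0.3016  0.1974] [ 0.6696 -0.0877 -0.792   0.4121]
zoomlev [ 0.4622 -0.3378  0.1874] [-2.4811  0.3944  2.9668 -1.4122]
irislev [ 0.3734 -0.2934  0.2039] [-0.8438  0.0963  1.0216 -0.56  ]
scope [ 0.4223 -0.3018  0.0055] [-1.1041  0.1296  1.3824 -0.7504]
tin [ 0.5279 -0.0559 -0.001 ] [ 0.3166 -0.0148 -0.3092  0.2063]
```

View pics/scene0c.png

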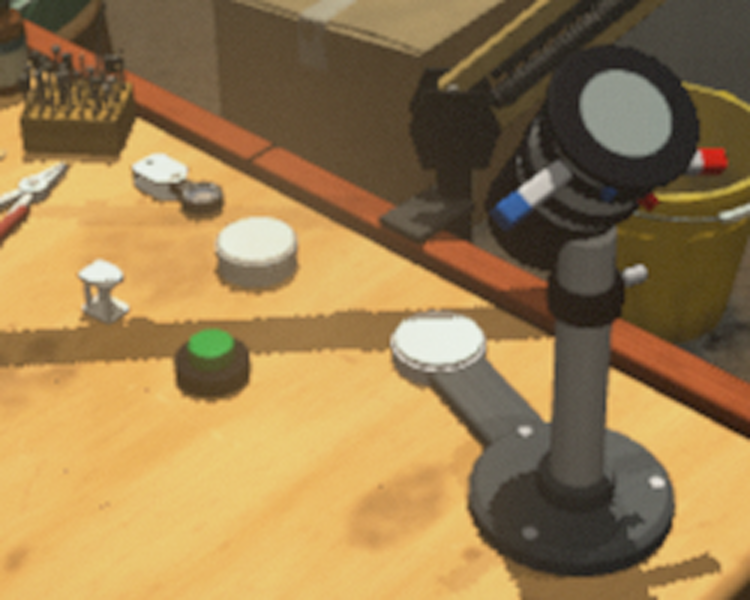

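View pics/top0c.png

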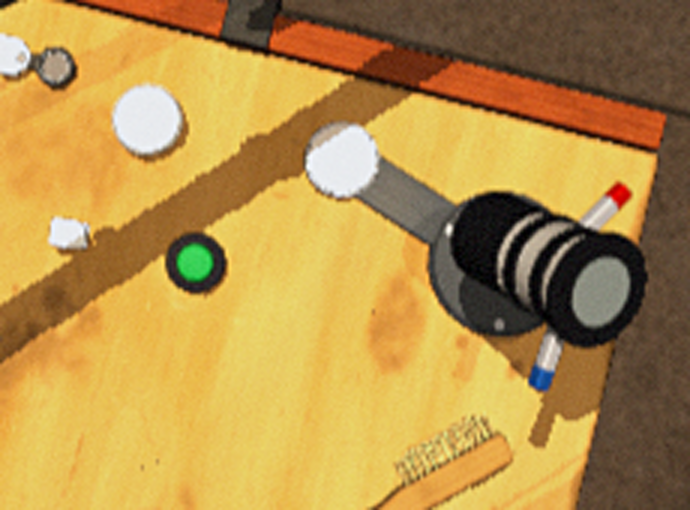

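```bash
cat > fit.py <<'E'
from h import *
obs=[('st','scene',(200+438/3,220+340/3)),('st','top',(250+342/3,210+160/3)),('cap','scene',(408.7,257.7)),('cap','top',(450.7,307)),
('z','scene',(441,273)),('z','top',(457.5,273.5)),('i','scene',(368.5,291)),('i','top',(430,337.5)),('sc','scene',(391.3,387.6)),('sc','top',(416.6,300)),
('zp','scene',(416.6,287)),('ip','scene',(403.3,284))]
def pts(v):
    P=v[:3];R,o=scopeT(P)
    return {'st':o+R@[.13,0,.014],'cap':lever(P,0,0,.046),'z':lever(P,v[3],.065,0),'i':lever(P,v[4],.065,.024),'sc':o,'zp':lever(P,v[5],.035,.0115),'ip':lever(P,v[6],.035,.0355)}
def f(v):
    q=pts(v); return np.concatenate([proj(q[a],n)[0]-b for a,n,b in obs])
g=least_squares(f,[.42,-.3,.97,1.3,-1.3,.5,-.5],loss='soft_l1')
if __name__=='__main__':
    print(np.round(g.x,4),np.degrees(g.x[2]))
    for o,r in zip(obs,f(g.x).reshape(-1,2)): print(o[0],o[1],np.round(r,1))
    for k,p in pts(g.x).items(): print(k,np.round(p,4))
E
python3 fit.py
```

```text
[ 0.4275 -0.3003  1.0001  1.2934 -1.2809  0.4827 -0.6271] 57.30027777113537
st scene [-0.7 -0.4]
st top [-0.3 -0.6]
cap scene [0.6 0.7]
cap top [-0.  -1.4]
z scene [-0.7  0.7]
z top [ 0.3 -2.4]
i scene [-0.8  1.6]
i top [-0.5 -0.1]
sc scene [-0.8  0.5]
sc top [ 0.2 -3.3]
zp scene [3.9 1.1]
ip scene [-0.3  2.3]
st [ 0.4977 -0.1909  0.014 ]
cap [ 0.4132 -0.3225  0.2327]
z [ 0.4722 -0.3464  0.1848]
i [ 0.3594 -0.2911  0.204 ]
sc [ 0.4275 -0.3003  0.    ]
zp [ 0.4239 -0.336   0.1866]
ip [ 0.3867 -0.3259  0.2078]
```

```bash
python3 -m inch '[{"dz":-85},{"dz":-85},{"dx":-433,"dy":547,"dz":-85},{"dx":-433,"dy":547,"dz":-85},{"dx":-433,"dy":547,"dz":-85},{"dx":-433,"dy":547,"dz":-85},{"dx":-433,"dy":547,"dz":-85},{"dx":-433,"dy":547,"dz":-85}]'
```

```text
$[0]: bad value
```

```bash
python3 -m inch '[{"ax":0,"ay":0,"az":0,"dx":0,"dy":0,"dz":-85,"fingers":80},{"ax":0,"ay":0,"az":0,"dx":-100,"dy":126,"dz":-85,"fingers":80},{"ax":0,"ay":0,"az":0,"dx":-230,"dy":290,"dz":-85,"fingers":80},{"ax":0,"ay":0,"az":0,"dx":-230,"dy":290,"dz":-85,"fingers":80},{"ax":0,"ay":0,"az":0,"dx":-433,"dy":547,"dz":-85,"fingers":80},{"ax":0,"ay":0,"az":0,"dx":-433,"dy":547,"dz":-85,"fingers":80},{"ax":0,"ay":0,"az":0,"dx":-433,"dy":547,"dz":-85,"fingers":80},{"ax":0,"ay":0,"az":0,"dx":-433,"dy":547,"dz":-85,"fingers":80}]'
```

```text
clock: 2.95
tool_pos: [0.3518, -0.2444, 0.3078]
orientation: [-180.0, 0.1, -164.2]
force: [1.9, -0.5, -0.5]
opening: 0.0802
```

```bash
python3 -m inch '[{"ax":0,"ay":0,"az":0,"dx":-161,"dy":203,"dz":0,"fingers":60},{"ax":0,"ay":0,"az":0,"dx":-161,"dy":203,"dz":0,"fingers":60},{"ax":0,"ay":0,"az":0,"dx":-161,"dy":203,"dz":110,"fingers":60},{"ax":0,"ay":0,"az":0,"dx":-161,"dy":203,"dz":140,"fingers":60},{"ax":0,"ay":0,"az":0,"dx":-161,"dy":203,"dz":140,"fingers":60},{"ax":0,"ay":0,"az":0,"dx":-161,"dy":203,"dz":140,"fingers":60},{"ax":0,"ay":0,"az":0,"dx":-161,"dy":203,"dz":140,"fingers":60}]'
python3 - <<'E'
from plant import *
import cv2,pickle
s=snapshot("wrist"); cv2.imwrite("pics/w1.png",s["image"][:,:,::-1]); o=get_obs(); pickle.dump((s,o),open("w1.pkl","wb"))
print(o["tool_pos"],o["orientation"],o["opening"],s["rvec"],s["tvec"])
for t in ["gauge_mid","trigger_top","tin"]:
    print(t,[(round(float(a["score"]),2),[round(float(v),1) for v in a["position"]]) for a in landmark_of(t,"wrist")[:2]])
E
```

```text
clock: 3.82
tool_pos: [0.4508, -0.0071, 0.1674]
orientation: [-180.0, -0.0, -164.1]
force: [0.4, -0.4, 0.7]
opening: 0.06
[ 0.45117061 -0.00729191  0.16818362] [-1.79984418e+02  4.53013426e-02 -1.64167146e+02] 0.05997313204788414 [-1.78699915 -2.36346582 -0.31837114] [ 0.13017037 -0.43329253  0.21884646]
gauge_mid [(0.72, [318.0, 216.8])]
trigger_top [(0.8, [225.5, 170.1])]
tin [(0.72, [245.3, 273.3]), (0.44, [421.1, 292.5])]
```

View pics/w1.png

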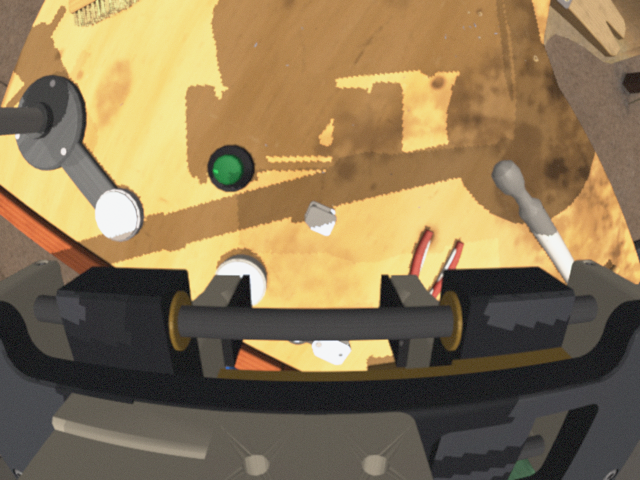

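```bash
cat >> h.py <<'E'
def wray(uv,s):
    f,cx,cy=s['fx'],s['cx'],s['cy']; R=cv2.Rodrigues(np.array(s['rvec']))[0]; c=-R.T@np.array(s['tvec'])
    d=np.array([uv[0]-cx,uv[1]-cy]); r=np.hypot(*d); th=r/f
    return c,R.T@np.r_[np.sin(th)*d/max(r,1e-9),np.cos(th)]
def wplane(uv,s,z):
    c,d=wray(uv,s); return c+d*(z-c[2])/d[2]
def wproj(p,s):
    R=cv2.Rodrigues(np.array(s['rvec']))[0]; q=np.atleast_2d(p)@R.T+s['tvec']
    r=np.hypot(q[:,0],q[:,1]); th=np.arctan2(r,q[:,2]); k=s['fx']*th/np.maximum(r,1e-9)
    return np.c_[q[:,0]*k+s['cx'],q[:,1]*k+s['cy']]
def wrect(s,c,half,z,px=0.0005):
    n=int(2*half/px); X,Y=np.meshgrid(c[0]+(np.arange(n)-n/2)*px,c[1]-(np.arange(n)-n/2)*px)
    uv=wproj(np.c_[X.ravel(),Y.ravel(),np.full(X.size,z)],s).astype(np.float32)
    return cv2.remap(s['image'][:,:,::-1].copy(),uv[:,0].reshape(n,n),uv[:,1].reshape(n,n),cv2.INTER_CUBIC)
E
python3 - <<'E'
from h import *
import pickle
s,o=pickle.load(open("w1.pkl","rb"))
c,d=wray((s['cx'],s['cy']),s); print("cam",c,d)
print("gauge",wplane((318,216.8),s,.013)); print("trig",wplane((225.5,170.1),s,.02)); print('stage',wplane((119,214),s,.014))
im=wrect(s,(.452,-.005),.04,.026,.0002); cv2.imwrite("pics/g1.png",cv2.resize(im,(600,600)))
E
```

```text
cam [ 0.38170122 -0.02709752  0.32580733] [ 0.2548555   0.0719073  -0.96430183]
gauge [ 0.44736026 -0.00599043  0.013     ]
trig [ 0.42806295 -0.09206925  0.02      ]
stage [ 0.49407965 -0.1880595   0.014     ]
```

View pics/g1.png

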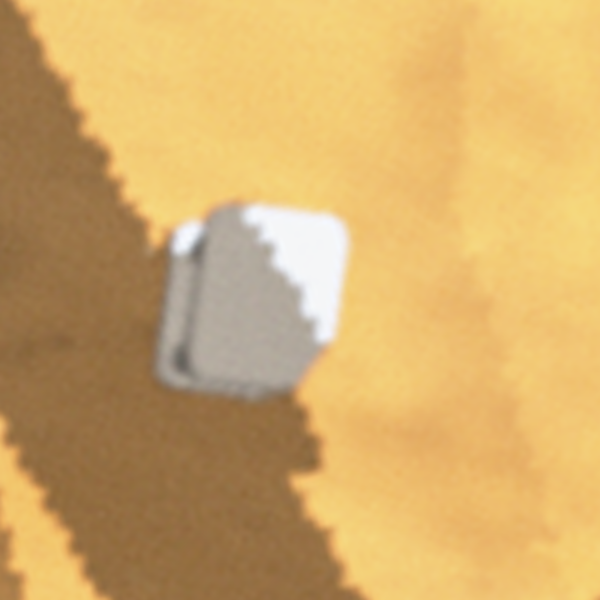

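```bash
python3 -m inch '[{"ax":0,"ay":0,"az":10,"dx":2,"dy":3,"dz":40,"fingers":50},{"ax":0,"ay":0,"az":20,"dx":2,"dy":3,"dz":90,"fingers":50},{"ax":0,"ay":0,"az":22,"dx":2,"dy":3,"dz":125,"fingers":50},{"ax":0,"ay":0,"az":22,"dx":2,"dy":3,"dz":125,"fingers":50},{"ax":0,"ay":0,"az":22,"dx":2,"dy":3,"dz":125,"fingers":50}]'
python3 - <<'E'
from plant import *
import cv2,pickle
s=snapshot("wrist"); cv2.imwrite("pics/w2.png",s["image"][:,:,::-1]); o=get_obs(); pickle.dump((s,o),open("w2.pkl","wb"))
print(o["tool_pos"],o["orientation"],o["opening"],o["joint_pos"])
E
```

```text
clock: 4.65
tool_pos: [0.4488, -0.0052, 0.0436]
orientation: [180.0, 0.1, 173.8]
force: [0.6, 0.3, 0.5]
opening: 0.0498
[ 0.44908038 -0.00497151  0.0437861 ] [1.79964817e+02 1.02284658e-01 1.73819858e+02] 0.04964616570663556 [ 2.46681257e+01  1.16133401e+01 -4.05900150e+01  3.63799606e-02
 -3.76907957e+01 -1.20877004e+02]
```

View pics/w2.png

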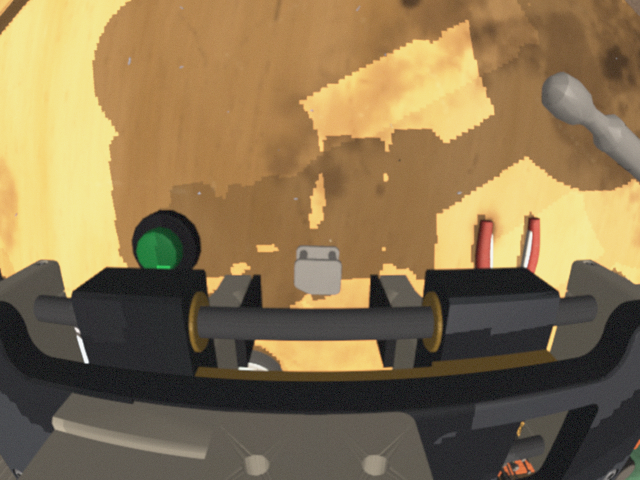

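Run:
```python
from h import *
import pickle
s,o=pickle.load(open("w2.pkl","rb"))
for uv in [(297,262),(341,262),(341,294),(297,294)]: print(wplane(uv,s,.026))
R=Ro.from_euler('xyz',o['orientation'],degrees=True).as_matrix()
print(R, wproj(o['tool_pos']+R@[0,0,-.019],s))
```

```text
[ 0.43797511 -0.01383466  0.026     ]
[0.44038515 0.00812052 0.026     ]
[0.45796919 0.00661836 0.026     ]
[ 0.45546672 -0.01603835  0.026     ]
[[-9.94186751e-01  1.07653677e-01  1.84093371e-03]
 [ 1.07654616e-01  9.94188266e-01  4.18300514e-04]
 [-1.78520311e-03  6.14053840e-04 -9.99998218e-01]] [[317.30134384 313.77060225]]
```

```bash
python3 -m inch '[{"ax":0,"ay":0,"az":0,"dx":1,"dy":1,"dz":38,"fingers":50},{"ax":0,"ay":0,"az":0,"dx":1,"dy":1,"dz":38,"fingers":50},{"ax":0,"ay":0,"az":0,"dx":1,"dy":1,"dz":38,"fingers":15},{"ax":0,"ay":0,"az":0,"dx":1,"dy":1,"dz":38,"fingers":15},{"ax":0,"ay":0,"az":0,"dx":1,"dy":1,"dz":38,"fingers":15},{"ax":0,"ay":0,"az":0,"dx":1,"dy":1,"dz":38,"fingers":15},{"ax":0,"ay":0,"az":0,"dx":1,"dy":1,"dz":38,"fingers":15}]'
```

```text
clock: 5.58
tool_pos: [0.4481, -0.0033, 0.0051]
orientation: [180.0, 0.1, 173.8]
force: [-0.7, -1.1, 8.3]
opening: 0.0226
```

```bash
python3 -m inch '[{"ax":0,"ay":0,"az":0,"dx":0,"dy":0,"dz":-30,"fingers":15},{"ax":0,"ay":0,"az":0,"dx":0,"dy":0,"dz":-80,"fingers":15},{"ax":0,"ay":0,"az":-10,"dx":-5,"dy":-50,"dz":-100,"fingers":15},{"ax":0,"ay":0,"az":-20,"dx":-5,"dy":-50,"dz":-100,"fingers":15},{"ax":0,"ay":0,"az":-30,"dx":-5,"dy":-50,"dz":-100,"fingers":15},{"ax":0,"ay":0,"az":-40,"dx":-5,"dy":-50,"dz":-100,"fingers":15},{"ax":0,"ay":0,"az":-50,"dx":-5,"dy":-50,"dz":-100,"fingers":15},{"ax":0,"ay":0,"az":-60,"dx":-5,"dy":-50,"dz":-100,"fingers":15}]'
python3 -m inch '[{"ax":0,"ay":0,"az":-10,"dx":0,"dy":0,"dz":0,"fingers":15},{"ax":0,"ay":0,"az":-20,"dx":0,"dy":0,"dz":0,"fingers":15},{"ax":0,"ay":0,"az":-30,"dx":0,"dy":0,"dz":0,"fingers":15},{"ax":0,"ay":0,"az":-40,"dx":0,"dy":0,"dz":0,"fingers":15},{"ax":0,"ay":0,"az":-50,"dx":0,"dy":0,"dz":0,"fingers":15},{"ax":0,"ay":0,"az":-60,"dx":0,"dy":0,"dz":0,"fingers":15},{"ax":0,"ay":0,"az":-70,"dx":0,"dy":0,"dz":0,"fingers":15},{"ax":0,"ay":0,"az":-80,"dx":0,"dy":0,"dz":0,"fingers":15}]'
python3 - <<'E'
from plant import *
import cv2,pickle
s=snapshot("wrist"); cv2.imwrite("pics/w3.png",s["image"][:,:,::-1]); o=get_obs(); pickle.dump((s,o),open("w3.pkl","wb"))
print(o)
E
```

```text
clock: 6.58
tool_pos: [0.4481, -0.0532, 0.1046]
orientation: [-180.0, 0.1, -125.9]
force: [0.7, -0.1, -0.8]
opening: 0.0232
clock: 7.58
tool_pos: [0.4481, -0.0532, 0.1046]
orientation: [-179.9, -0.0, -45.9]
force: [-0.7, 0.1, -1.3]
opening: 0.0226
{'clock': 7.625, 'joint_pos': array([ 1.83607248e+01,  6.39865847e+00, -3.62162210e+01, -3.20476894e-02,
       -4.73238878e+01,  2.62736064e+01]), 'qvel': array([ -0.11042196,  -0.12458777,  -0.24037049,   0.07851795,
         0.03104042, -16.24198891]), 'tau': array([-1.35055119e-01, -3.25342655e+01,  2.29722565e+01,  5.49814850e+00,
        2.32821540e-02, -1.65221382e+00]), 'tool_pos': array([ 0.44811956, -0.05319558,  0.10464434]), 'orientation': array([-1.79934657e+02, -5.95513419e-03, -4.53873832e+01]), 'force': array([-0.78755326, -0.05510956, -0.35635472]), 'moment': array([-0.04227066,  0.09760566,  0.04140656]), 'opening': 0.02294159326323913}
```

View pics/w3.png

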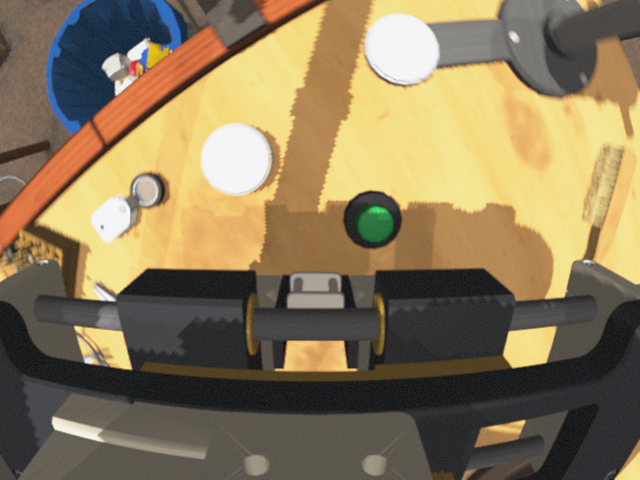

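Run:
```python
from h import *
import pickle
s,o=pickle.load(open("w3.pkl","rb"))
R=Ro.from_euler('xyz',o['orientation'],degrees=True).as_matrix()
print('stage',wplane((402,48.5),s,.014),'trig',wplane((375.5,224.5),s,.02))
p=o['tool_pos']
for uv in [(291,291),(340,291),(340,308),(291,308)]:
    q=wplane(uv,s,p[2]+.021); print(R.T@(q-p)*1000)
```

```text
stage [ 0.49861703 -0.19006162  0.014     ] trig [ 0.42701577 -0.09107072  0.02      ]
[ 10.81401515  -9.06680627 -20.98854959]
[ 10.62505761  10.69867894 -21.0111107 ]
[  2.92694653  10.81711823 -21.01204589]
[  3.119686    -9.32824717 -20.98905116]
```

```bash
python3 -m inch '[{"ax":0,"ay":0,"az":-10,"dx":0,"dy":0,"dz":0,"fingers":15},{"ax":0,"ay":0,"az":-20,"dx":0,"dy":0,"dz":0,"fingers":15},{"ax":0,"ay":0,"az":-30,"dx":0,"dy":0,"dz":0,"fingers":15},{"ax":0,"ay":0,"az":-40,"dx":0,"dy":0,"dz":0,"fingers":15},{"ax":0,"ay":0,"az":-50,"dx":0,"dy":0,"dz":0,"fingers":15},{"ax":0,"ay":0,"az":-60,"dx":0,"dy":0,"dz":0,"fingers":15},{"ax":0,"ay":0,"az":-70,"dx":30,"dy":15,"dz":0,"fingers":15},{"ax":0,"ay":0,"az":-80,"dx":60,"dy":30,"dz":0,"fingers":15}]'
python3 - <<'E'
from plant import *
import cv2,pickle
o=get_obs();print(o['tool_pos'],o['orientation'])
E
```

```text
clock: 8.62
tool_pos: [0.4683, -0.118, 0.1048]
orientation: [180.0, -0.1, 34.0]
force: [0.8, 0.8, 0.1]
opening: 0.0232
[ 0.46828836 -0.11798073  0.10476148] [ 1.79986761e+02 -7.71082740e-02  3.40301088e+01]
```

```bash
python3 -m inch '[{"ax":0,"ay":0,"az":-10,"dx":-6,"dy":30,"dz":0,"fingers":15},{"ax":0,"ay":0,"az":-20,"dx":-12,"dy":60,"dz":0,"fingers":15},{"ax":0,"ay":0,"az":-23,"dx":-15.5,"dy":76.5,"dz":20,"fingers":15},{"ax":0,"ay":0,"az":-23,"dx":-15.5,"dy":76.5,"dz":50,"fingers":15},{"ax":0,"ay":0,"az":-23,"dx":-15.5,"dy":76.5,"dz":50,"fingers":15},{"ax":0,"ay":0,"az":-23,"dx":-15.5,"dy":76.5,"dz":50,"fingers":15}]'
python3 - <<'E'
from plant import *
import cv2,pickle
for n in ("wrist","scene","top"):
    s=snapshot(n); cv2.imwrite(f"pics/{n}4.png",s["image"][:,:,::-1])
    if n=="wrist": o=get_obs(); pickle.dump((s,o),open("w4.pkl","wb"))
i=cv2.imread("pics/scene4.png")[200:400,250:500]; cv2.imwrite("pics/s4c.png",cv2.resize(i,None,fx=3,fy=3,interpolation=cv2.INTER_CUBIC))
print(o['tool_pos'],o['orientation'])
E
```

```text
clock: 9.38
tool_pos: [0.4975, -0.19, 0.0552]
orientation: [180.0, -0.0, 56.8]
force: [0.2, -0.4, 0.2]
opening: 0.0232
[ 0.49770083 -0.18991485  0.05550931] [ 1.79914089e+02 -4.24410000e-02  5.67889064e+01]
```

View pics/wrist4.png

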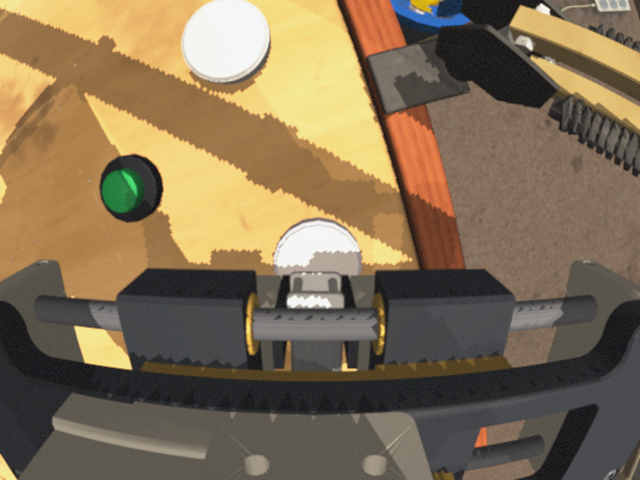

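View pics/s4c.png

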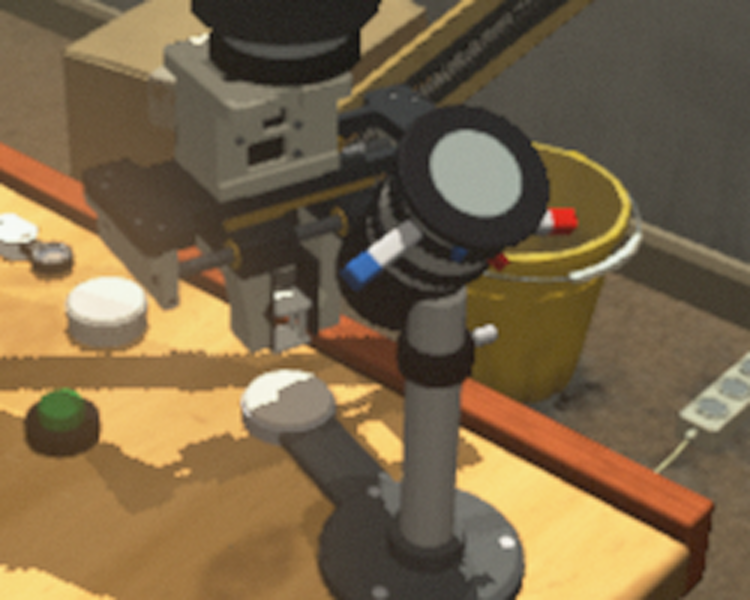

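View pics/top4.png

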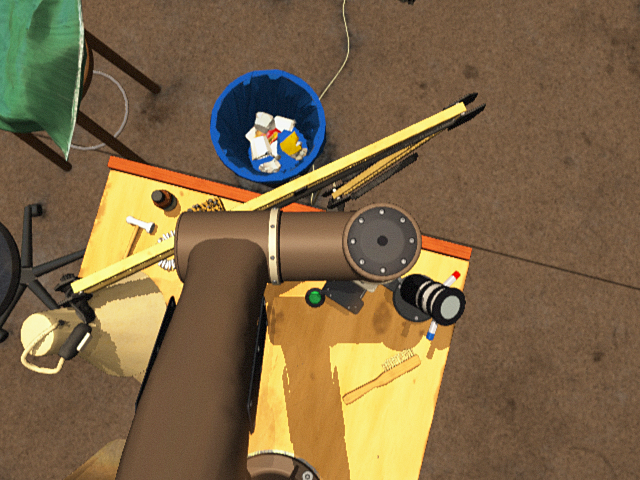

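Run:
```python
import cv2,numpy as np
a=cv2.imread("pics/top0.png")[60:420,0:350];b=cv2.imread("pics/top4.png")[60:420,0:350]
cv2.imwrite("pics/cmp.png",np.hstack([a,b]))
a=cv2.imread("pics/scene0.png");b=cv2.imread("pics/scene4.png")
cv2.imwrite("pics/cmp2.png",np.hstack([a[0:300,100:500],b[0:300,100:500]]))
```

```text
(no output)
```

View pics/cmp.png

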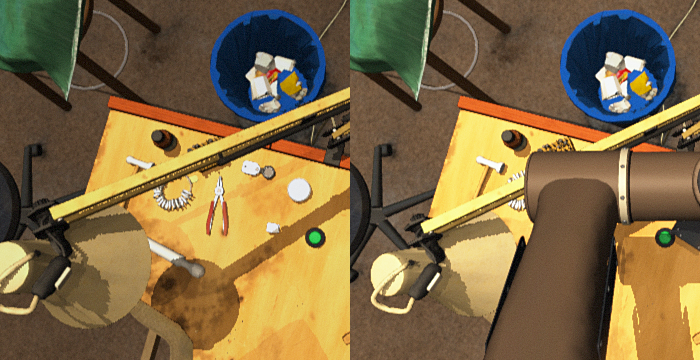

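View pics/cmp2.png

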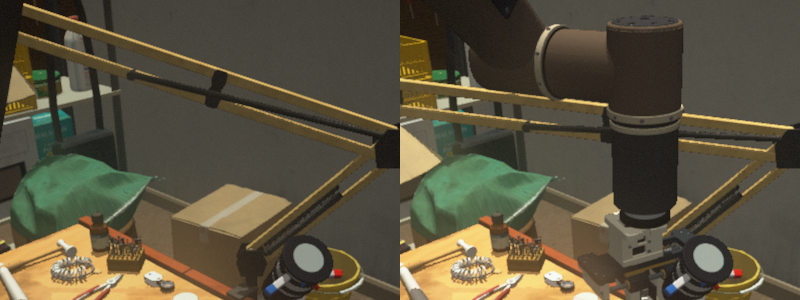

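Run:
```python
from h import *
def cam(n):
    f,cx,cy,r,t=CAM[n];R=cv2.Rodrigues(np.array(r))[0];return R,-R.T@np.array(t)
def ray(uv,n):
    f,cx,cy,r,t=CAM[n];R,c=cam(n);return R.T@np.array([(uv[0]-cx)/f,(uv[1]-cy)/f,1])
def line(s1,s2,t1,t2):
    # two-plane intersection; report at given points of the top line
    n1=np.cross(ray(s1,'scene'),ray(s2,'scene'));c1=cam('scene')[1];c=cam('top')[1];out=[]
    for k in np.linspace(0,1,6):
        uv=np.array(t1)*(1-k)+np.array(t2)*k;d=ray(uv,'top');out.append(c+d*(n1@(c1-c))/(n1@d))
    return np.round(out,3)
print('cam scene',cam('scene')[1],'top',cam('top')[1])
print("before upper bar\n",line((122,8),(480,130),(55,275),(465,103)))
print("after upper bar\n",line((104,80),(480,127),(75,289),(465,103)))
```

```text
cam scene [-0.18591323 -0.53461255  0.59798184] top [ 0.43113257 -0.13270374  1.17675299]
before upper bar
 [[ 0.457  0.199  0.516]
 [ 0.501  0.115  0.482]
 [ 0.549  0.02   0.444]
 [ 0.603 -0.086  0.402]
 [ 0.665 -0.205  0.354]
 [ 0.735 -0.341  0.299]]
after upper bar
 [[ 0.442  0.228  0.4  ]
 [ 0.494  0.126  0.384]
 [ 0.549  0.019  0.367]
 [ 0.606 -0.094  0.349]
 [ 0.667 -0.213  0.331]
 [ 0.731 -0.338  0.311]]
```

```bash
python3 - <<'E'
from h import *
for z in (.35,.4,.45,.5,.55):
    print(z,proj([[.5,-.02,z],[.5,.05,z],[.5,-.19,z]],'scene').round(),proj([[.5,-.02,z],[.5,.05,z],[.5,-.19,z]],'top').round())
E
python3 - <<'E'
import cv2
b=cv2.imread("pics/scene4.png")[0:200,60:420]
cv2.imwrite("pics/lamp4.png",cv2.resize(b,None,fx=2.2,fy=2.2,interpolation=cv2.INTER_CUBIC))
E
```

```text
0.35 [[244. 119.]
 [207. 113.]
 [345. 134.]] [[259. 249.]
 [212. 249.]
 [374. 248.]]
0.4 [[241.  85.]
 [204.  81.]
 [345.  97.]] [[254. 246.]
 [204. 246.]
 [377. 245.]]
0.45 [[238.  50.]
 [200.  47.]
 [345.  59.]] [[248. 243.]
 [195. 243.]
 [380. 242.]]
0.5 [[235.  13.]
 [196.  11.]
 [345.  18.]] [[242. 239.]
 [185. 239.]
 [383. 238.]]
0.55 [[232. -27.]
 [191. -27.]
 [345. -26.]] [[235. 234.]
 [173. 235.]
 [387. 233.]]
```

View pics/lamp4.png

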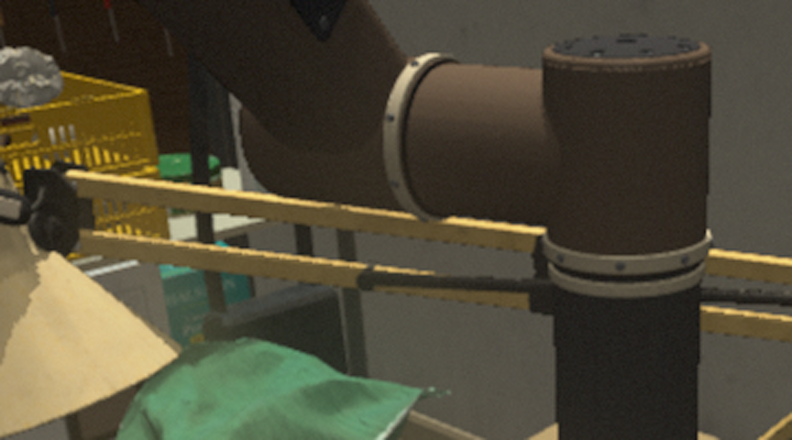

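Run:
```python
import pickle,numpy as np
Q=[np.array([-57.69,20.591,.634,-.022,-70.137,-16.5])];T=[np.array([.0009,-58.2718,29.306,6.997,.0067,0])]
for k in (1,2,3,4):
    o=pickle.load(open(f"w{k}.pkl","rb"))[1]; Q.append(o['joint_pos']);T.append(o['tau'])
for q,t in zip(Q,T): print(np.round(q,2),np.round(t,2))
Q=np.radians(Q);T=np.array(T);ph=Q[:,1]-Q[:,2]
A=np.c_[np.cos(ph),np.sin(ph)]; x=np.linalg.lstsq(A,T[:,2],rcond=None)[0];print(x,T[:,2]-A@x)
y=T[:,1]+T[:,2];B=np.c_[np.cos(Q[:,1]),np.sin(Q[:,1])];x=np.linalg.lstsq(B,y,rcond=None)[0];print(x,y-B@x)
```

```text
[-5.769e+01  2.059e+01  6.300e-01 -2.000e-02 -7.014e+01 -1.650e+01] [ 0.000e+00 -5.827e+01  2.931e+01  7.000e+00  1.000e-02  0.000e+00]
[ 2.425e+01  1.920e+00 -3.129e+01  3.000e-02 -5.675e+01 -9.843e+01] [ 2.000e-02 -2.492e+01  2.653e+01  5.990e+00 -2.000e-02 -3.000e-02]
[ 2.4670e+01  1.1610e+01 -4.0590e+01  4.0000e-02 -3.7690e+01 -1.2088e+02] [ 1.020e+00 -3.240e+01  2.232e+01  4.060e+00 -1.100e-01  1.000e-02]
[ 1.836e+01  6.400e+00 -3.622e+01 -3.000e-02 -4.732e+01  2.627e+01] [-1.400e-01 -3.253e+01  2.297e+01  5.500e+00  2.000e-02 -1.650e+00]
[ 2.3000e-01  1.7440e+01 -2.9590e+01  2.0000e-02 -4.2870e+01  1.4655e+02] [-1.500e-01 -4.525e+01  2.112e+01  4.960e+00 -1.000e-02 -2.000e-02]
[29.56284441  3.12430763] [ 0.45206032  0.08340033  1.73590735 -0.89903571 -1.31598076]
[  3.99370804 -90.74032772] [-0.79148517  0.66065423  4.27875787 -3.41822225 -0.74797991]
```

Run:
```python
from h import *
import pickle
s,o=pickle.load(open("w4.pkl","rb"))
im=s['image'][:,:,::-1].copy()
t=np.linspace(0,2*np.pi,200)
for c,col in [((.498,-.190),(0,0,255)),((.4977,-.1909),(0,255,0))]:
    uv=wproj(np.c_[c[0]+.024*np.cos(t),c[1]+.024*np.sin(t),np.full(200,.014)],s)
    for a in uv.astype(int):
        if 200<a[1]<272: im[a[1],a[0]]=col
cv2.imwrite("pics/w4c.png",cv2.resize(im[190:350,220:420],None,fx=4,fy=4,interpolation=cv2.INTER_NEAREST))
```

```text
(no output)
```

View pics/w4c.png

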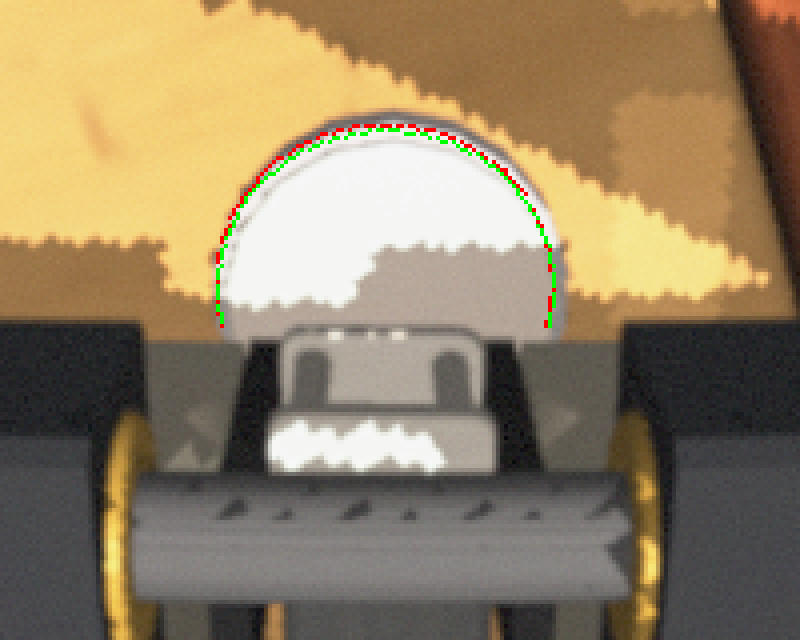

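```bash
python3 -m inch '[{"ax":0,"ay":0,"az":0,"dx":-2.3,"dy":0.6,"dz":15,"fingers":15},{"ax":0,"ay":0,"az":0,"dx":-2.3,"dy":0.6,"dz":28,"fingers":15},{"ax":0,"ay":0,"az":0,"dx":-2.3,"dy":0.6,"dz":34,"fingers":15},{"ax":0,"ay":0,"az":0,"dx":-2.3,"dy":0.6,"dz":34,"fingers":15},{"ax":0,"ay":0,"az":0,"dx":-2.3,"dy":0.6,"dz":34,"fingers":15}]'
python3 - <<'E'
from plant import *
o=get_obs(); print(o['tau'],o['joint_pos'],o['force'],o['tool_pos'])
import cv2
s=snapshot("scene"); i=s["image"][:,:,::-1][270:370,290:410]; cv2.imwrite("pics/s5c.png",cv2.resize(i,None,fx=6,fy=6,interpolation=cv2.INTER_CUBIC))
E
```

```text
clock: 10.15
tool_pos: [0.4951, -0.1925, 0.02]
orientation: [-179.9, 0.0, 56.8]
force: [-0.3, -0.1, 0.3]
opening: 0.0232
[ 1.88135460e+00 -4.65812373e+01  2.07147056e+01  4.44096208e+00
  2.02475052e-02 -4.77634785e-04] [-8.14847106e-02  2.03873486e+01 -3.14811463e+01  6.00616606e-03
 -3.82028550e+01  1.46864062e+02] [-0.33458246 -0.08892442  0.34426851] [ 0.49510656 -0.19252883  0.02002112]
```

View pics/s5c.png

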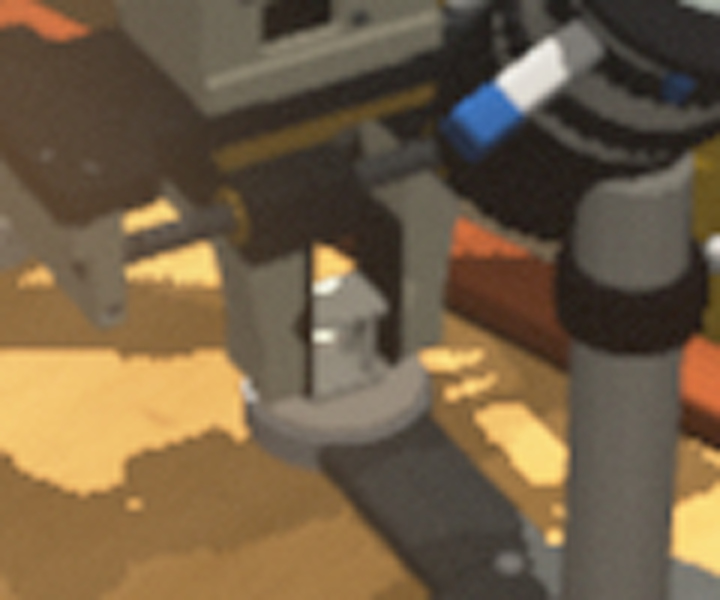

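Run:
```python
from h import *
i=cv2.imread("pics/s5c.png")
def dr(p,col):
    uv=(proj(p,'scene')-[290,270])*6
    cv2.polylines(i,[np.round(uv).astype(int)],True,col,1)
t=np.linspace(0,2*np.pi,100)
for c,col in [((.4975,-.1905),(0,0,255))]:
    dr(np.c_[c[0]+.024*np.cos(t),c[1]+.024*np.sin(t),np.full(100,.014)],col)
psi=np.radians(56.8);x=np.array([np.cos(psi),np.sin(psi),0]);y=np.array([np.sin(psi),-np.cos(psi),0])
c=np.array([.4951,-.1925,.0155])
for z in (.0145,.041):
    c[2]=z;dr(np.array([c+a*x*.010+b*y*.012 for a,b in [(1,1),(1,-1),(-1,-1),(-1,1)]]),(0,255,0))
cv2.imwrite("pics/s5d.png",i)
```

```text
(no output)
```

View pics/s5d.png

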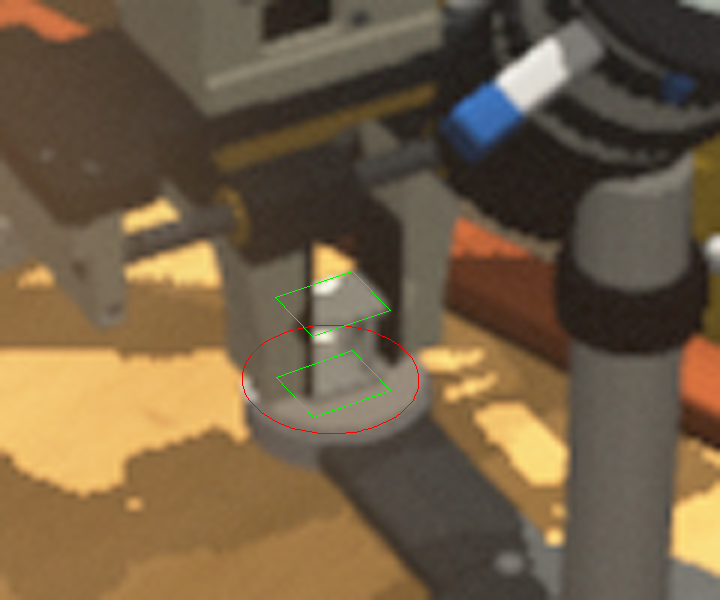

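Run:
```python
from h import *
p=np.array([.497,-.191,.014]);J=np.c_[proj(p+[.001,0,0],'scene')[0]-proj(p,'scene')[0],proj(p+[0,.001,0],'scene')[0]-proj(p,'scene')[0]]
print(J)
# gauge centre rel stage centre in scene px: predicted - biases
g=(proj([.4951,-.1925,.0145],'scene')[0]+[-.4,-.8]); st=proj([.4975,-.1905,.014],'scene')[0]+[1.,.6]
d=np.linalg.solve(J,st-g);print(d)
```

```text
[[ 0.27568219 -0.54835679]
 [-0.33464646 -0.17484003]]
[-0.437108   -1.97839054]
```

```bash
python3 -m inch '[{"ax":0,"ay":0,"az":0,"dx":-0.8,"dy":1.1,"dz":0,"fingers":15},{"ax":0,"ay":0,"az":0,"dx":-0.8,"dy":1.1,"dz":1.2,"fingers":15},{"ax":0,"ay":0,"az":0,"dx":-0.8,"dy":1.1,"dz":1.2,"fingers":15}]'
python3 -m inch '[{"ax":0,"ay":0,"az":0,"dx":0,"dy":0,"dz":0,"fingers":30},{"ax":0,"ay":0,"az":0,"dx":0,"dy":0,"dz":0,"fingers":40},{"ax":0,"ay":0,"az":0,"dx":0,"dy":0,"dz":0,"fingers":40},{"ax":0,"ay":0,"az":0,"dx":0,"dy":0,"dz":-20,"fingers":40},{"ax":0,"ay":0,"az":0,"dx":0,"dy":0,"dz":-80,"fingers":40},{"ax":0,"ay":0,"az":0,"dx":0,"dy":0,"dz":-120,"fingers":40},{"ax":0,"ay":0,"az":0,"dx":0,"dy":0,"dz":-120,"fingers":40},{"ax":0,"ay":0,"az":0,"dx":0,"dy":0,"dz":-120,"fingers":40}]'
python3 - <<'E'
from plant import *
import cv2,pickle
s=snapshot("scene"); cv2.imwrite("pics/scene6.png",s["image"][:,:,::-1]);i=s["image"][:,:,::-1][270:370,290:410]; cv2.imwrite("pics/s6c.png",cv2.resize(i,None,fx=6,fy=6,interpolation=cv2.INTER_CUBIC))
s=snapshot("wrist"); cv2.imwrite(f"pics/w6.png",s["image"][:,:,::-1])
o=get_obs(); pickle.dump((s,o),open("w6.pkl","wb"))
E
```

```text
clock: 10.58
tool_pos: [0.4965, -0.1936, 0.0193]
orientation: [180.0, -0.0, 56.8]
force: [-0.5, 0.0, -0.6]
opening: 0.0232
clock: 11.58
tool_pos: [0.496, -0.1934, 0.1384]
orientation: [-179.9, 0.0, 56.8]
force: [-0.1, 0.0, -1.8]
opening: 0.0397
```

View pics/s6c.png

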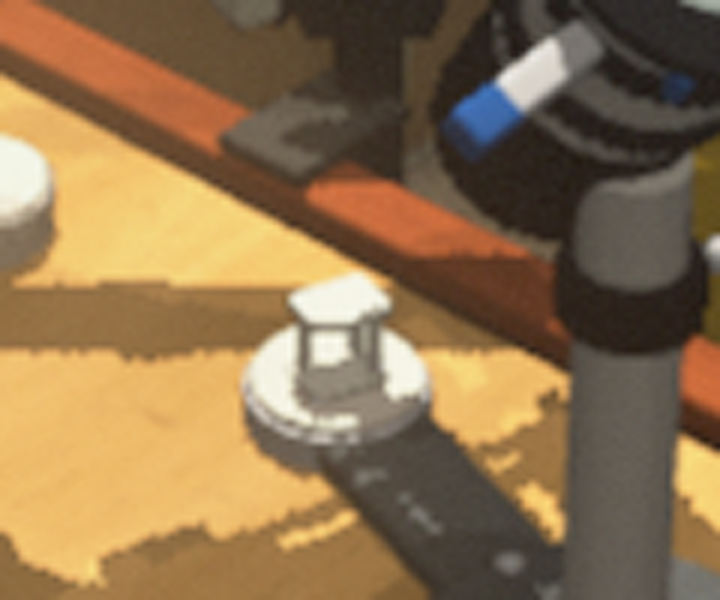

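View pics/w6.png

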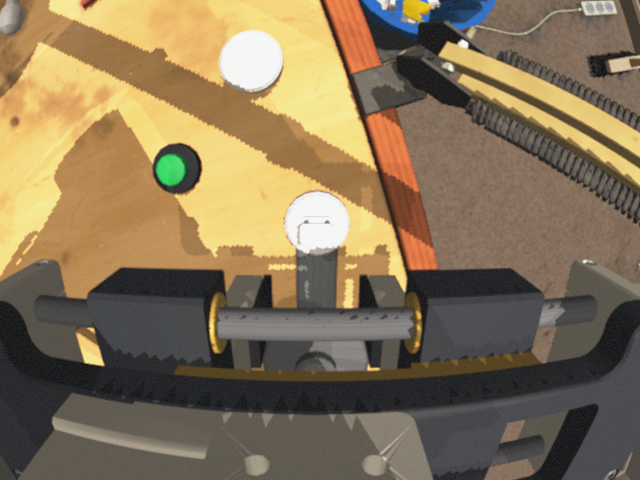

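View pics/scene6.png

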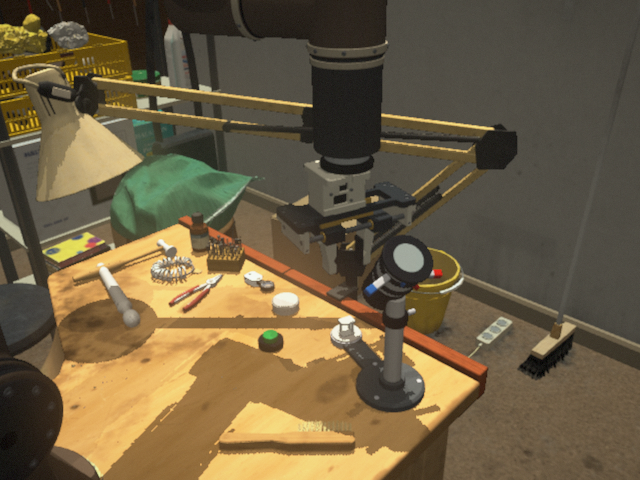

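Run:
```python
from h import *
import pickle
s,o=pickle.load(open("w6.pkl","rb"))
A=wrect(s,(.497,-.191),.04,.014,.00025);B=wrect(s,(.497,-.191),.04,.040,.00025)
i=np.hstack([cv2.resize(A,(400,400)),cv2.resize(B,(400,400))])
for k in (200,600): cv2.circle(i,(k,200),2,(0,0,255),-1)
cv2.circle(i,(200,200),120,(0,0,255),1)
cv2.imwrite("pics/r6.png",i)
```

```text
(no output)
```

View pics/r6.png

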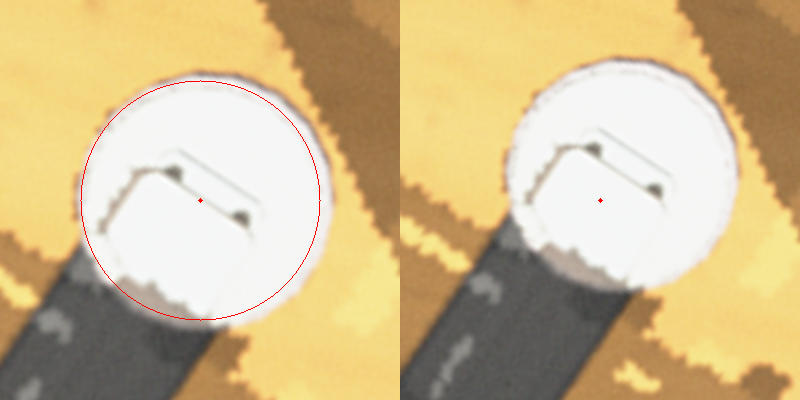

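```bash
cat > tgt.py <<'E'
from h import *
from plant import get_obs
P=np.array([0.4275,-0.3003,1.0001])
def pose(ang,s,r=.054,P=P):
    R,o=scopeT(P); pos=lever(P,ang,r,s)
    out=lever(P,ang,1,0)-lever(P,ang,0,0); z=-(R@AX); x=out; y=np.cross(z,x)
    return pos,np.c_[x,y,z]
def rel(pos,Rm,cur=None):
    if cur is None:
        o=get_obs(); cur=(o['tool_pos'],Ro.from_euler('xyz',o['orientation'],degrees=True).as_matrix())
    d=cur[1].T@(pos-cur[0])*1000; rv=Ro.from_matrix(cur[1].T@Rm).as_rotvec(degrees=True)
    return np.round(d,1),np.round(rv,1)
E
python3 - <<'E'
from tgt import *
o=get_obs();print(o['tool_pos'],o['orientation'])
for a,s in [(1.293,.1),(1.293,-.01)]:
    p,R=pose(a,s);print(p,R[:,0],R[:,2],rel(p,R))
E
```

```text
[ 0.49552915 -0.19347312  0.1377015 ] [-1.79866230e+02  6.68945902e-02  5.67924066e+01]
[ 0.43365969 -0.38683212  0.26842567] [ 0.68789997 -0.70856017 -0.15730242] [ 0.30986913  0.48269875 -0.8192    ] (array([-195.8,   53.8, -130.6]), array([ 32.2,  24.3, 101.6]))
[ 0.46774529 -0.33373526  0.17831367] [ 0.68789997 -0.70856017 -0.15730242] [ 0.30986913  0.48269875 -0.8192    ] (array([-132.6,   53.5,  -40.6]), array([ 32.2,  24.3, 101.6]))
```

```bash
python3 -m inch '[{"ax":0,"ay":0,"az":0,"dx":0,"dy":0,"dz":-60,"fingers":40},{"ax":3,"ay":2,"az":9,"dx":0,"dy":0,"dz":-120,"fingers":40},{"ax":6,"ay":4,"az":18,"dx":0,"dy":0,"dz":-180,"fingers":40},{"ax":9,"ay":7,"az":27,"dx":0,"dy":0,"dz":-190,"fingers":40},{"ax":12,"ay":9,"az":37,"dx":-50,"dy":14,"dz":-190,"fingers":40},{"ax":14,"ay":11,"az":46,"dx":-100,"dy":28,"dz":-190,"fingers":40},{"ax":17,"ay":13,"az":55,"dx":-150,"dy":42,"dz":-190,"fingers":40},{"ax":20,"ay":15,"az":64,"dx":-196,"dy":54,"dz":-190,"fingers":40}]'
python3 - <<'E'
from tgt import *
o=get_obs();print(o['tool_pos'],o['orientation'],o['joint_pos'])
p,R=pose(1.293,.1);print(p,rel(p,R))
E
```

```text
clock: 12.68
tool_pos: [0.4336, -0.3887, 0.3273]
orientation: [-156.2, -1.6, -8.8]
force: [1.5, 0.4, 0.1]
opening: 0.0399
[ 0.43364605 -0.38872971  0.32728407] [-156.1700041    -1.56647332   -8.83719096] [-37.91018209  18.22888804  14.91748623 -21.59163466 -96.97056999
 118.70310953]
[ 0.43365969 -0.38683212  0.26842567] (array([-1.9, 22.1, 54.6]), array([12.2,  8.9, 37.4]))
```

```bash
python3 -m inch '[{"ax":3,"ay":2.2,"az":9.3,"dx":0,"dy":0,"dz":0,"fingers":40},{"ax":6,"ay":4.4,"az":18.6,"dx":0,"dy":0,"dz":0,"fingers":40},{"ax":9,"ay":6.6,"az":28,"dx":0,"dy":10,"dz":20,"fingers":40},{"ax":12.2,"ay":8.9,"az":37.4,"dx":-2,"dy":22,"dz":54,"fingers":40},{"ax":12.2,"ay":8.9,"az":37.4,"dx":-2,"dy":22,"dz":54,"fingers":40},{"ax":12.2,"ay":8.9,"az":37.4,"dx":-2,"dy":22,"dz":54,"fingers":40}]'
python3 - <<'E'
from tgt import *
from plant import *
import pickle
p,R=pose(1.293,.1);print(rel(p,R),get_obs()['joint_pos'])
D={}
for n in ("wrist","scene","top"):
    s=snapshot(n); cv2.imwrite(f"pics/{n}7.png",s["image"][:,:,::-1]);D[n]=s
pickle.dump((D,get_obs()),open("w7.pkl","wb"))
for n in ("top","scene"):
  for t in ("stage_top","gauge_mid"):
    print(n,t,[(round(float(a["score"]),2),[round(float(v),1) for v in a["position"]]) for a in landmark_of(t,n)[:2]])
i=D["top"]["image"][:,:,::-1][230:300,320:410];j=D["scene"]["image"][:,:,::-1][290:360,300:390]
cv2.imwrite("pics/c7.png",np.hstack([cv2.resize(a,(400,311),interpolation=cv2.INTER_CUBIC) for a in (i,j)]))
E
```

```text
clock: 13.42
tool_pos: [0.4343, -0.3863, 0.271]
orientation: [-146.1, 8.8, -45.4]
force: [-0.1, 0.4, 1.2]
opening: 0.0401
(array([0.3, 2.2, 1.6]), array([0.1, 0. , 0.5])) [-46.60153823  18.80637117   8.56860707 -33.70307435 -89.42719424
  91.807311  ]
top stage_top [(0.63, [363.8, 261.7])]
top gauge_mid [(0.64, [364.8, 259.8])]
scene stage_top [(0.63, [344.8, 331.7])]
scene gauge_mid [(0.85, [345.7, 328.2])]
```

View pics/wrist7.png

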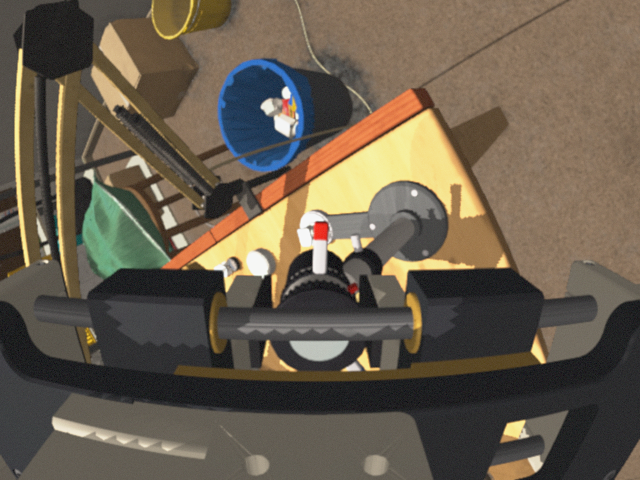

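View pics/scene7.png

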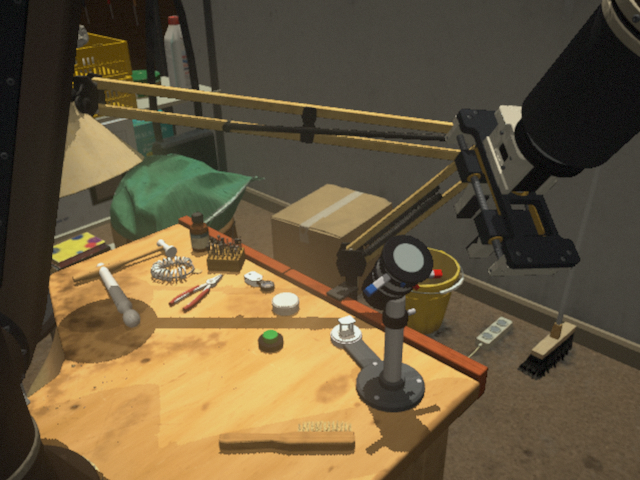

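View pics/c7.png

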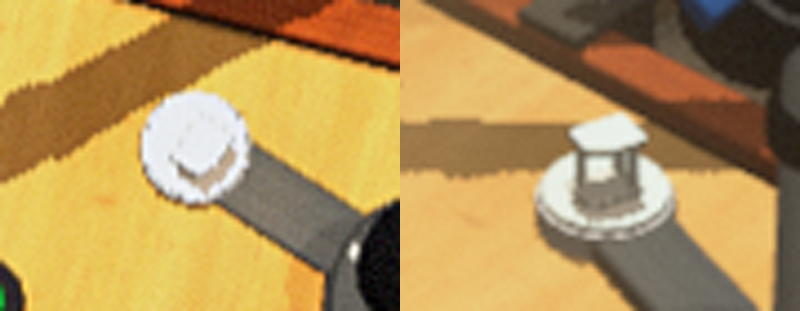

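Run:
```python
from tgt import *
import pickle
D,o=pickle.load(open("w7.pkl","rb"));s=D["wrist"]
im=cv2.resize(s['image'][:,:,::-1][200:360,240:400],None,fx=5,fy=5,interpolation=cv2.INTER_CUBIC)[:, :]
def d(p,col):
    for u in wproj(p,s): cv2.circle(im,tuple(np.round((u-[240,200])*5).astype(int)),3,col,-1)
d(lever(P,1.293,.066,.0045),(255,0,255)); d(lever(P,1.293,.054,.0045),(255,0,255))
for a,c in ((.4,(0,255,0)),(.5,(255,255,0)),(.6,(0,255,255))): d(lever(P,a,.035,.0115),c)
t=np.linspace(0,6.28,60)
d(np.array([lever(P,a,.034,.046) for a in t]),(0,160,0))
cv2.imwrite("pics/w7c.png",im[:600])
```

```text
(no output)
```

View pics/w7c.png

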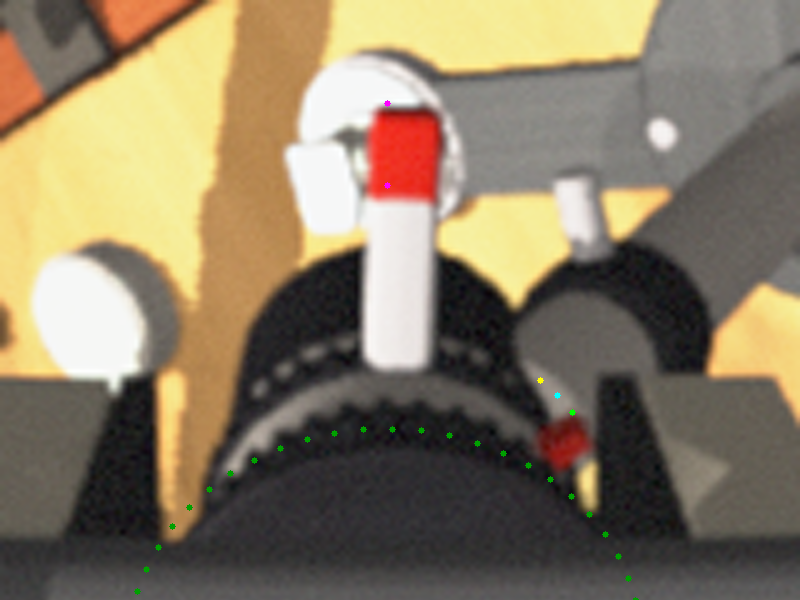

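Run:
```python
from tgt import *
p,R=pose(1.265,-.008);print(p,rel(p,R))
```

```text
[ 0.46611871 -0.33546394  0.17912147] (array([  0.5,   4.3, 109.6]), array([ 0.1, -0.1,  2.1]))
```

```bash
python3 -m inch '[{"ax":0,"ay":0,"az":2,"dx":0,"dy":4,"dz":40,"fingers":40},{"ax":0,"ay":0,"az":2,"dx":0,"dy":4,"dz":75,"fingers":40},{"ax":0,"ay":0,"az":2,"dx":0,"dy":4,"dz":100,"fingers":40},{"ax":0,"ay":0,"az":2,"dx":0,"dy":4,"dz":109,"fingers":40},{"ax":0,"ay":0,"az":2,"dx":0,"dy":4,"dz":109,"fingers":40},{"ax":0,"ay":0,"az":2,"dx":0,"dy":4,"dz":109,"fingers":40}]'
python3 - <<'E'
from tgt import *
from plant import *
import pickle
p,R=pose(1.265,-.008);print(rel(p,R))
D={}
for n in ("wrist","scene"):
    s=snapshot(n); D[n]=s
pickle.dump((D,get_obs()),open("w8.pkl","wb"))
cv2.imwrite("pics/w8.png",D["wrist"]["image"][:,:,::-1])
cv2.imwrite("pics/s8.png",cv2.resize(D["scene"]["image"][:,:,::-1][180:330,330:530],None,fx=4,fy=4,interpolation=cv2.INTER_CUBIC))
E
```

```text
clock: 14.52
tool_pos: [0.4655, -0.3361, 0.1803]
orientation: [-146.3, 9.8, -47.2]
force: [0.6, -0.0, -0.5]
opening: 0.04
(array([ 0.1, -0.1,  1.4]), array([ 0.1, -0.1,  0. ]))
```

View pics/w8.png

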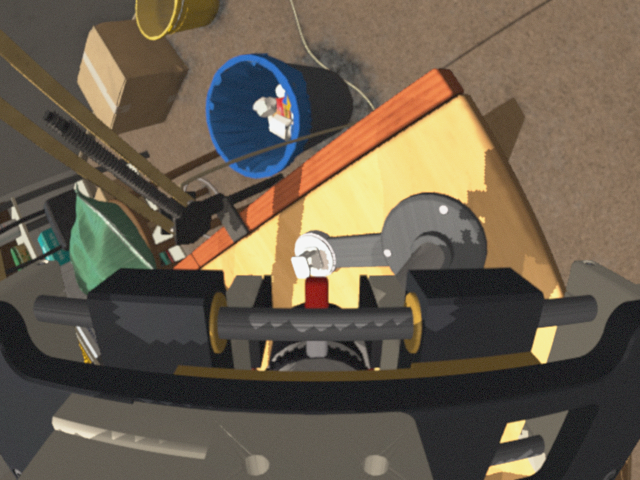

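View pics/s8.png

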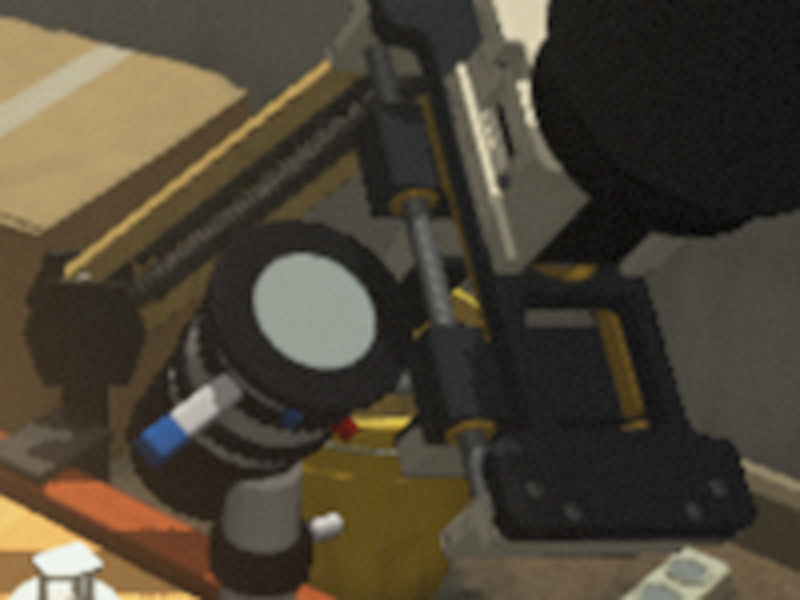

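```bash
python3 -m inch '[{"ax":0,"ay":0,"az":0,"dx":0,"dy":0,"dz":1,"fingers":6},{"ax":0,"ay":0,"az":0,"dx":0,"dy":0,"dz":1,"fingers":6},{"ax":0,"ay":0,"az":0,"dx":0,"dy":0,"dz":1,"fingers":6},{"ax":0,"ay":0,"az":0,"dx":0,"dy":0,"dz":1,"fingers":6},{"ax":0,"ay":0,"az":0,"dx":0,"dy":0,"dz":1,"fingers":6}]'
python3 - <<'E'
from tgt import *
o=get_obs();cur=(o['tool_pos'],Ro.from_euler('xyz',o['orientation'],degrees=True).as_matrix())
print(o['force'],o['opening'],o['tau'])
for a in np.arange(1.165,.40,-.1):
    p,R=pose(a,-.009);print(round(a,3),*rel(p,R,cur))
E
```

```text
clock: 15.25
tool_pos: [0.4656, -0.3349, 0.1784]
orientation: [-146.3, 9.9, -47.2]
force: [-0.8, 0.8, -0.3]
opening: 0.0096
[-0.75681574  0.80157129 -0.3249083 ] 0.009615109724353156 [ 3.09134927e-01 -5.64314568e+01  2.72788095e+01  3.49687859e+00
 -6.00303411e-01 -4.41384839e-02]
1.165 [0.4 4.9 0.3] [ 0.1 -0.   5.7]
1.065 [-0.4 10.3  0.3] [ 0.1 -0.  11.5]
0.965 [-1.7 15.5  0.3] [ 0.1 -0.  17.2]
0.865 [-3.6 20.6  0.3] [ 0.1 -0.1 22.9]
0.765 [-5.9 25.4  0.3] [ 0.1 -0.1 28.6]
0.665 [-8.8 30.   0.3] [ 0.1 -0.1 34.4]
0.565 [-12.   34.3   0.3] [ 0.  -0.1 40.1]
0.465 [-15.7  38.3   0.3] [ 0.  -0.1 45.8]
```

```bash
python3 -m inch '[{"ax":0,"ay":0,"az":5.7,"dx":0.4,"dy":4.9,"dz":0,"fingers":6},{"ax":0,"ay":0,"az":11.5,"dx":-0.4,"dy":10.3,"dz":0,"fingers":6},{"ax":0,"ay":0,"az":17.2,"dx":-1.7,"dy":15.5,"dz":0,"fingers":6},{"ax":0,"ay":0,"az":22.9,"dx":-3.6,"dy":20.6,"dz":0,"fingers":6},{"ax":0,"ay":0,"az":28.6,"dx":-5.9,"dy":25.4,"dz":0,"fingers":6},{"ax":0,"ay":0,"az":34.4,"dx":-8.8,"dy":30,"dz":0,"fingers":6},{"ax":0,"ay":0,"az":40.1,"dx":-12,"dy":34.3,"dz":0,"fingers":6},{"ax":0,"ay":0,"az":43,"dx":-13.8,"dy":36.3,"dz":0,"fingers":6}]'
python3 -m inch '[{"ax":0,"ay":0,"az":0,"dx":0,"dy":0,"dz":0,"fingers":6},{"ax":0,"ay":0,"az":0,"dx":0,"dy":0,"dz":0,"fingers":6}]'
python3 - <<'E'
from tgt import *
from plant import *
import pickle
p,R=pose(.515,-.009);print(rel(p,R))
D={}
for n in ("wrist","scene"):
    s=snapshot(n); D[n]=s
pickle.dump((D,get_obs()),open("w9.pkl","wb"))
cv2.imwrite("pics/w9.png",cv2.resize(D["wrist"]["image"][:,:,::-1][180:380,200:440],None,fx=3.3,fy=3.3,interpolation=cv2.INTER_CUBIC))
cv2.imwrite("pics/s9.png",cv2.resize(D["scene"]["image"][:,:,::-1][210:330,340:500],None,fx=5,fy=5,interpolation=cv2.INTER_CUBIC))
E
```

```text
clock: 16.25
tool_pos: [0.4311, -0.3429, 0.1604]
orientation: [-161.2, 29.9, -88.3]
force: [-2.6, -0.6, -2.4]
opening: 0.0094
clock: 16.5
tool_pos: [0.4312, -0.3429, 0.1605]
orientation: [-161.1, 29.9, -88.1]
force: [-3.8, -2.1, -5.3]
opening: 0.0095
(array([-0.2, -0.7,  0.1]), array([ 0.1, -0.1, -0. ]))
```

View pics/w9.png

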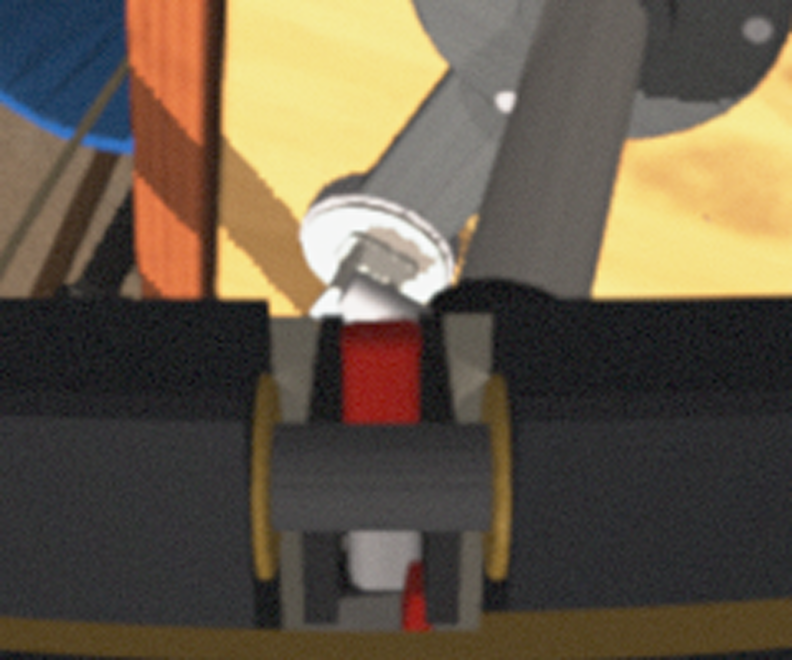

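View pics/s9.png

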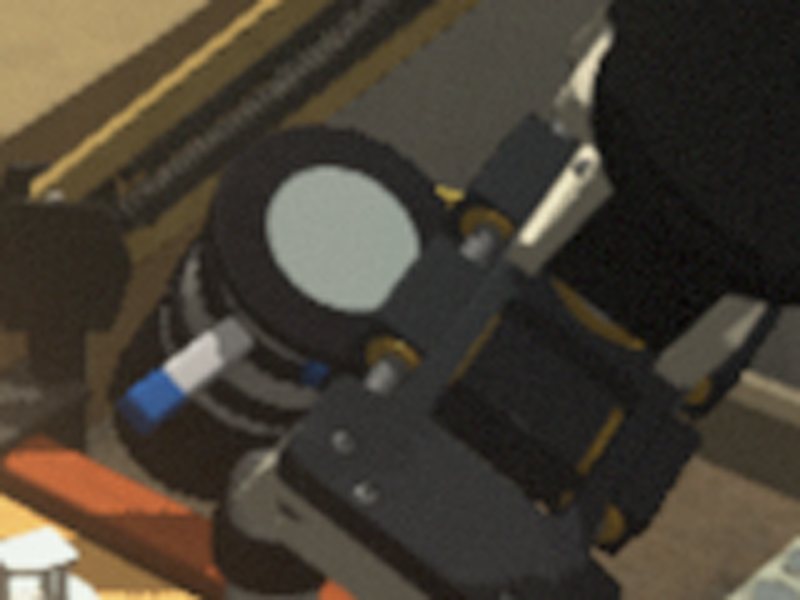

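Run:
```python
from tgt import *
p0=pose(.515,-.009)
for a in (.465,.41,.39): print(a,rel(*pose(a,-.009),p0))
```

```text
0.465 (array([-0.1,  2.7, -0. ]), array([0. , 0. , 2.9]))
0.41 (array([-0.3,  5.7,  0. ]), array([0., 0., 6.]))
0.39 (array([-0.4,  6.7, -0. ]), array([0. , 0. , 7.2]))
```

```bash
python3 -m inch '[{"ax":0,"ay":0,"az":2.9,"dx":-0.1,"dy":2.7,"dz":0,"fingers":6},{"ax":0,"ay":0,"az":6,"dx":-0.3,"dy":5.7,"dz":0,"fingers":6},{"ax":0,"ay":0,"az":6,"dx":-0.3,"dy":5.7,"dz":0,"fingers":6},{"ax":0,"ay":0,"az":6,"dx":-0.3,"dy":5.7,"dz":0,"fingers":6}]'
python3 - <<'E'
from tgt import *
from plant import *
import pickle
p,R=pose(.41,-.009);print(rel(p,R))
D={"wrist":snapshot("wrist")}
pickle.dump((D,get_obs()),open("w10.pkl","wb"))
cv2.imwrite("pics/w10.png",cv2.resize(D["wrist"]["image"][:,:,::-1][260:380,240:400],None,fx=5,fy=5,interpolation=cv2.INTER_CUBIC))
E
```

```text
clock: 17.1
tool_pos: [0.4259, -0.342, 0.159]
orientation: [-164.5, 31.7, -94.8]
force: [-4.9, -2.8, -6.3]
opening: 0.0096
(array([-0.4, -0.6,  0.1]), array([ 0.1, -0.1, -0. ]))
```

View pics/w10.png

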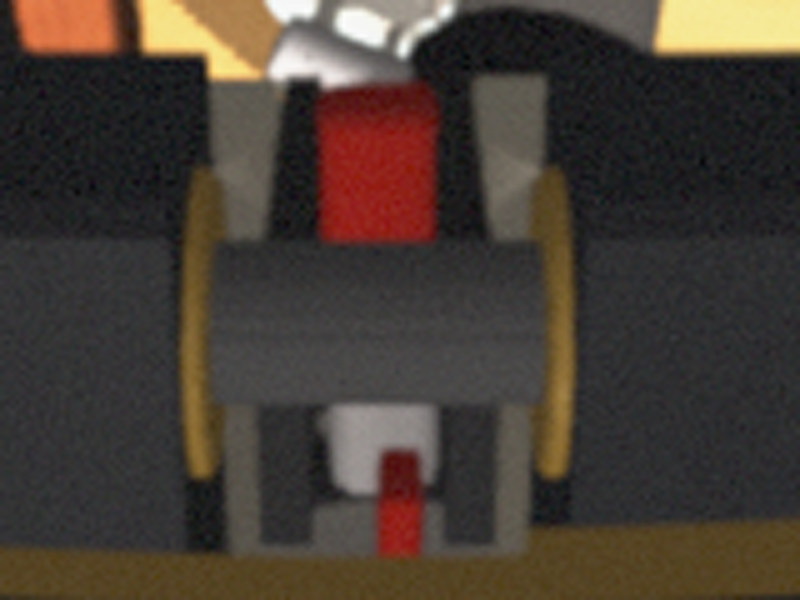

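```bash
python3 -m inch '[{"ax":0,"ay":0,"az":2.3,"dx":-0.1,"dy":2.1,"dz":0,"fingers":6},{"ax":0,"ay":0,"az":2.3,"dx":-0.1,"dy":2.1,"dz":0,"fingers":6},{"ax":0,"ay":0,"az":2.3,"dx":-0.1,"dy":2.1,"dz":0,"fingers":6}]'
python3 - <<'E'
from tgt import *
from plant import *
import pickle
p,R=pose(.37,-.009);print(rel(p,R))
D={"wrist":snapshot("wrist")}
pickle.dump((D,get_obs()),open("w11.pkl","wb"))
cv2.imwrite("pics/w11.png",cv2.resize(D["wrist"]["image"][:,:,::-1][260:380,240:400],None,fx=5,fy=5,interpolation=cv2.INTER_CUBIC))
E
```

```text
clock: 17.52
tool_pos: [0.424, -0.3415, 0.1585]
orientation: [-165.9, 32.2, -97.4]
force: [-4.9, -3.2, -6.6]
opening: 0.0097
(array([-0.4, -0.4,  0.1]), array([ 0.1, -0.1, -0. ]))
```

View pics/w11.png

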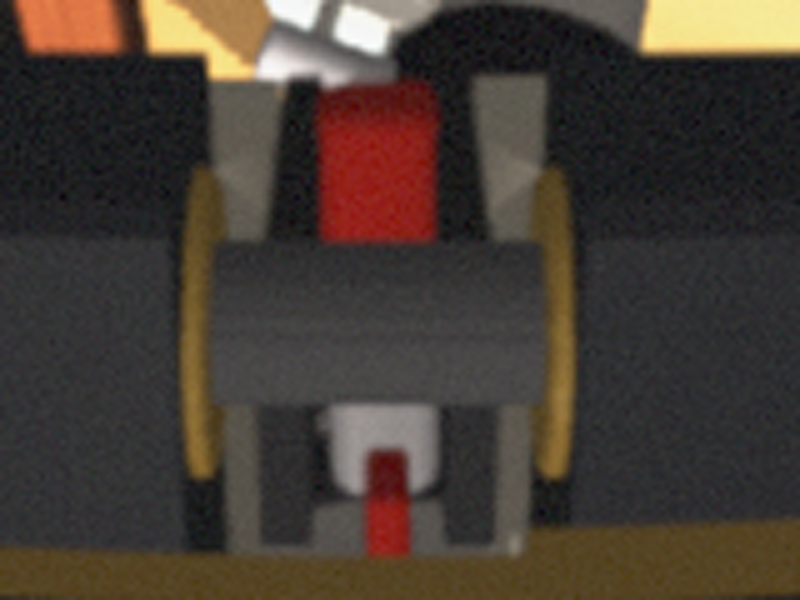

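```bash
python3 -m inch '[{"ax":0,"ay":0,"az":0,"dx":0,"dy":0,"dz":0,"fingers":18},{"ax":0,"ay":0,"az":0,"dx":0,"dy":0,"dz":0,"fingers":30},{"ax":0,"ay":0,"az":0,"dx":0,"dy":0,"dz":0,"fingers":30},{"ax":0,"ay":0,"az":0,"dx":0,"dy":0,"dz":-40,"fingers":30},{"ax":0,"ay":0,"az":0,"dx":0,"dy":0,"dz":-90,"fingers":30},{"ax":0,"ay":0,"az":0,"dx":0,"dy":0,"dz":-120,"fingers":40},{"ax":0,"ay":0,"az":0,"dx":0,"dy":0,"dz":-120,"fingers":40}]'
python3 - <<'E'
from tgt import *
from plant import *
import pickle
D={"wrist":snapshot("wrist")}
o=get_obs();print(o['joint_pos'])
pickle.dump((D,o),open("w12.pkl","wb"))
cv2.imwrite("pics/w12.png",cv2.resize(D["wrist"]["image"][:,:,::-1][200:360,220:420],None,fx=4,fy=4,interpolation=cv2.INTER_CUBIC))
for a in (.2,.03,-.14,-.3,-.47,-.64,-.8,-.97,-1.13,-1.28): print(a,*rel(*pose(a,.12)))
E
```

```text
clock: 18.45
tool_pos: [0.3875, -0.4007, 0.2598]
orientation: [-165.6, 32.1, -97.4]
force: [0.6, 1.3, -1.7]
opening: 0.0392
[-50.56743229  18.38029323   6.02838217 -33.07470404 -89.64132111
  42.80751327]
0.2 [-0.3  9.8 -7.9] [-0.1 -0.1  9.7]
0.03 [-2.7 18.6 -7.9] [-0.1 -0.1 19.5]
-0.14 [-6.4 27.  -7.9] [-0.1 -0.1 29.2]
-0.3 [-11.2  34.2  -8. ] [-0.2 -0.1 38.4]
-0.47 [-17.5  40.8  -8. ] [-0.2 -0.1 48.1]
-0.64 [-24.8  46.4  -8. ] [-0.2 -0.1 57.9]
-0.8 [-32.5  50.3  -8. ] [-0.2 -0.  67. ]
-0.97 [-41.2  53.2  -8.1] [-0.2 -0.  76.8]
-1.13 [-49.8  54.5  -8.1] [-0.2 -0.  85.9]
-1.28 [-57.8  54.5  -8.1] [-0.2  0.  94.5]
```

View pics/w12.png

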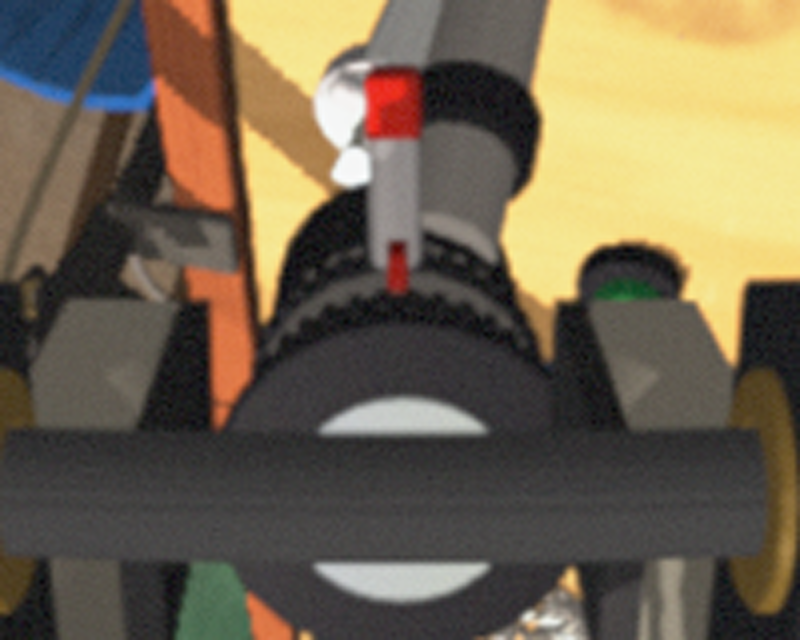

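```bash
python3 -m inch '[{"ax":0,"ay":0,"az":9.7,"dx":0,"dy":10,"dz":-8,"fingers":40},{"ax":0,"ay":0,"az":19.5,"dx":-3,"dy":19,"dz":-8,"fingers":40},{"ax":0,"ay":0,"az":29.2,"dx":-6,"dy":27,"dz":-8,"fingers":40},{"ax":0,"ay":0,"az":38.4,"dx":-11,"dy":34,"dz":-8,"fingers":40},{"ax":0,"ay":0,"az":48.1,"dx":-18,"dy":41,"dz":-8,"fingers":40},{"ax":0,"ay":0,"az":57.9,"dx":-25,"dy":46,"dz":-8,"fingers":40},{"ax":0,"ay":0,"az":67,"dx":-33,"dy":50,"dz":-8,"fingers":40},{"ax":0,"ay":0,"az":76.8,"dx":-41,"dy":53,"dz":-8,"fingers":40}]'
python3 -m inch '[{"ax":0,"ay":0,"az":9,"dx":4,"dy":9,"dz":0,"fingers":40},{"ax":0,"ay":0,"az":17.7,"dx":-1,"dy":17,"dz":0,"fingers":40},{"ax":0,"ay":0,"az":17.7,"dx":-1,"dy":17,"dz":0,"fingers":40}]'
python3 - <<'E'
from tgt import *
from plant import *
import pickle
D={"wrist":snapshot("wrist")}
o=get_obs();print(o['joint_pos'])
pickle.dump((D,o),open("w13.pkl","wb"))
cv2.imwrite("pics/w13.png",cv2.resize(D["wrist"]["image"][:,:,::-1][200:360,220:420],None,fx=4,fy=4,interpolation=cv2.INTER_CUBIC))
for a,s in ((-1.28,.12),(-1.28,.014)): print(a,*rel(*pose(a,s)))
E
```

```text
clock: 19.5
tool_pos: [0.3394, -0.3537, 0.2741]
orientation: [149.8, 18.7, 176.3]
force: [-0.6, 0.0, 0.0]
opening: 0.0396
clock: 19.88
tool_pos: [0.3387, -0.3393, 0.2831]
orientation: [146.2, 9.5, 161.2]
force: [0.0, 0.4, 0.2]
opening: 0.0394
[-50.52053412  10.67387599  -1.14250642 -33.05790206 -90.24481105
 -51.83279473]
-1.28 [-2.  -0.1 -1.6] [-0.  -0.   0.2]
-1.28 [ -2.   -0.  104.4] [-0.  -0.   0.2]
```

View pics/w13.png

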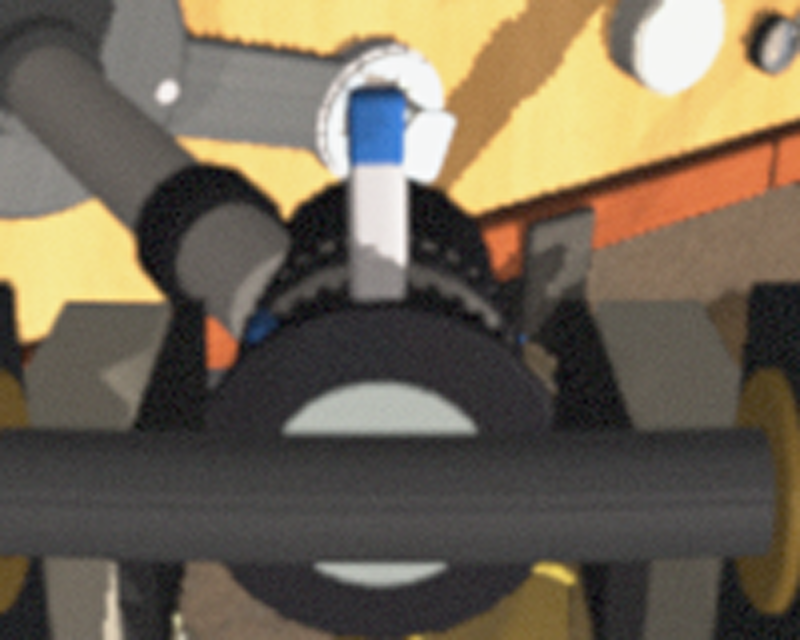

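```bash
python3 -m inch '[{"ax":0,"ay":0,"az":0,"dx":-2,"dy":-1,"dz":40,"fingers":40},{"ax":0,"ay":0,"az":0,"dx":-2,"dy":-1,"dz":75,"fingers":40},{"ax":0,"ay":0,"az":0,"dx":-2,"dy":-1,"dz":98,"fingers":40},{"ax":0,"ay":0,"az":0,"dx":-2,"dy":-1,"dz":104,"fingers":40},{"ax":0,"ay":0,"az":0,"dx":-2,"dy":-1,"dz":104,"fingers":40},{"ax":0,"ay":0,"az":0,"dx":-2,"dy":-1,"dz":104,"fingers":30}]'
python3 - <<'E'
from tgt import *
from plant import *
import pickle
D={n:snapshot(n) for n in ("wrist","scene")}
cv2.imwrite("pics/w14.png",np.hstack([cv2.resize(D["wrist"]["image"][:,:,::-1][200:380,210:430],(400,327)),cv2.resize(D["scene"]["image"][:,:,::-1][200:330,330:489],(400,327))]))
print(rel(*pose(-1.28,.014)))
E
```

```text
clock: 20.68
tool_pos: [0.3723, -0.2923, 0.1985]
orientation: [146.3, 9.5, 161.1]
force: [0.2, -0.0, -0.8]
opening: 0.0344
(array([0.5, 1.6, 2. ]), array([-0.1,  0.1,  0. ]))
```

View pics/w14.png

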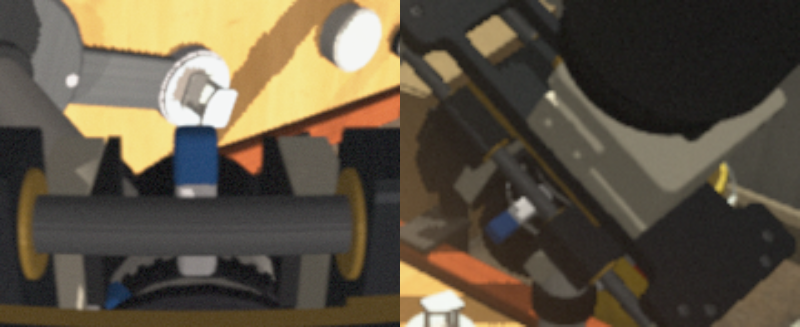

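```bash
python3 -m inch '[{"ax":0,"ay":0,"az":0,"dx":0,"dy":0,"dz":1.5,"fingers":6},{"ax":0,"ay":0,"az":0,"dx":0,"dy":0,"dz":1.5,"fingers":6},{"ax":0,"ay":0,"az":0,"dx":0,"dy":0,"dz":1.5,"fingers":6},{"ax":0,"ay":0,"az":0,"dx":0,"dy":0,"dz":1.5,"fingers":6},{"ax":0,"ay":0,"az":0,"dx":0,"dy":0,"dz":1.5,"fingers":6}]'
python3 - <<'E'
from tgt import *
a0=-1.30
p0=pose(a0,.014)
print(rel(*p0))
for a in np.arange(-1.2,-.65,.1): print(round(a,2),*rel(*pose(a,.014),p0))
E
```

```text
clock: 21.4
tool_pos: [0.3727, -0.2905, 0.1968]
orientation: [146.2, 9.5, 161.1]
force: [-0.0, 3.2, 3.5]
opening: 0.0098
(array([ 0. ,  2.1, -0.3]), array([-0. , -0. ,  1.2]))
-1.2 [-0.3 -5.4 -0. ] [-0.  -0.  -5.7]
-1.1 [ -1.1 -10.7   0. ] [ -0.    0.  -11.5]
-1.0 [ -2.4 -16.    0. ] [ -0.   -0.  -17.2]
-0.9 [ -4.3 -21.   -0. ] [ -0.   -0.  -22.9]
-0.8 [ -6.6 -25.9  -0. ] [ -0.   -0.  -28.6]
-0.7 [ -9.4 -30.5  -0. ] [ -0.    0.  -34.4]
```

```bash
python3 -m inch '[{"ax":0,"ay":0,"az":-5.7,"dx":-0.3,"dy":-5.4,"dz":0,"fingers":6},{"ax":0,"ay":0,"az":-11.5,"dx":-1.1,"dy":-10.7,"dz":0,"fingers":6},{"ax":0,"ay":0,"az":-17.2,"dx":-2.4,"dy":-16,"dz":0,"fingers":6},{"ax":0,"ay":0,"az":-22.9,"dx":-4.3,"dy":-21,"dz":0,"fingers":6},{"ax":0,"ay":0,"az":-28.6,"dx":-6.6,"dy":-25.9,"dz":0,"fingers":6},{"ax":0,"ay":0,"az":-34.4,"dx":-9.4,"dy":-30.5,"dz":0,"fingers":6},{"ax":0,"ay":0,"az":-34.4,"dx":-9.4,"dy":-30.5,"dz":0,"fingers":6},{"ax":0,"ay":0,"az":-34.4,"dx":-9.4,"dy":-30.5,"dz":0,"fingers":6}]'
python3 - <<'E'
from tgt import *
from plant import *
D={"wrist":snapshot("wrist")}
print(rel(*pose(-.68,.014)))
cv2.imwrite("pics/w15.png",cv2.resize(D["wrist"]["image"][:,:,::-1][260:380,240:400],None,fx=5,fy=5,interpolation=cv2.INTER_CUBIC))
E
```

```text
clock: 22.4
tool_pos: [0.3766, -0.3182, 0.1821]
orientation: [156.3, 26.6, -167.2]
force: [1.3, 3.9, 6.2]
opening: 0.0095
(array([ 0.3,  0.8, -0.1]), array([-0. ,  0. ,  0.1]))
```

View pics/w15.png

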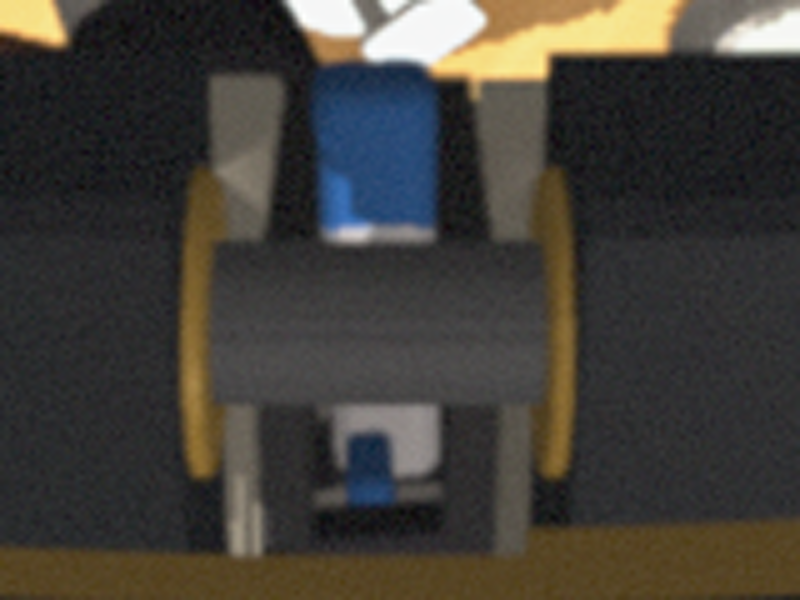

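```bash
python3 -m inch '[{"ax":0,"ay":0,"az":-2.6,"dx":-0.1,"dy":-2.4,"dz":0,"fingers":6},{"ax":0,"ay":0,"az":-2.6,"dx":-0.1,"dy":-2.4,"dz":0,"fingers":6},{"ax":0,"ay":0,"az":-2.6,"dx":-0.1,"dy":-2.4,"dz":0,"fingers":6}]'
python3 - <<'E'
from tgt import *
from plant import *
D={"wrist":snapshot("wrist")}
cv2.imwrite("pics/w16.png",cv2.resize(D["wrist"]["image"][:,:,::-1][260:380,240:400],None,fx=5,fy=5,interpolation=cv2.INTER_CUBIC))
E
```

```text
clock: 22.82
tool_pos: [0.3776, -0.32, 0.1814]
orientation: [157.5, 27.6, -164.6]
force: [1.9, 4.4, 6.8]
opening: 0.0095
```

View pics/w16.png

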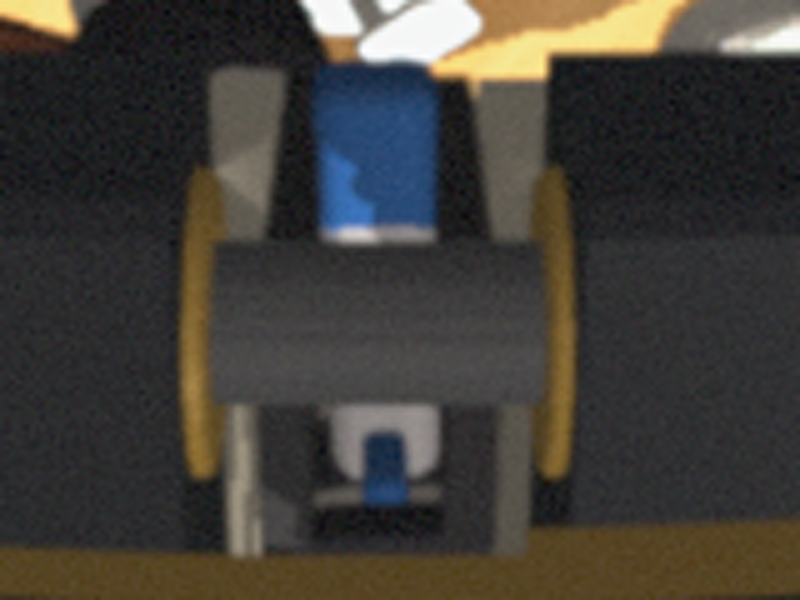

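```bash
python3 -m inch '[{"ax":0,"ay":0,"az":0,"dx":0,"dy":0,"dz":0,"fingers":18},{"ax":0,"ay":0,"az":0,"dx":0,"dy":0,"dz":0,"fingers":28},{"ax":0,"ay":0,"az":0,"dx":0,"dy":0,"dz":0,"fingers":28},{"ax":0,"ay":0,"az":0,"dx":0,"dy":0,"dz":-40,"fingers":28},{"ax":0,"ay":0,"az":0,"dx":0,"dy":0,"dz":-90,"fingers":28},{"ax":0,"ay":0,"az":0,"dx":0,"dy":0,"dz":-130,"fingers":28},{"ax":0,"ay":0,"az":0,"dx":0,"dy":0,"dz":-130,"fingers":28}]'
python3 - <<'E'
from tgt import *
from plant import *
D={n:snapshot(n) for n in ("wrist","scene","top")}
o=get_obs();print(o['joint_pos'])
cv2.imwrite("pics/w17.png",cv2.resize(D["wrist"]["image"][:,:,::-1][200:360,220:420],None,fx=4,fy=4,interpolation=cv2.INTER_CUBIC))
cv2.imwrite("pics/t17.png",cv2.resize(D["top"]["image"][:,:,::-1][210:350,240:480],None,fx=3.3,fy=3.3,interpolation=cv2.INTER_CUBIC))
cv2.imwrite("pics/s17.png",D["scene"]["image"][:,:,::-1])
E
```

```text
clock: 23.75
tool_pos: [0.3363, -0.3857, 0.2893]
orientation: [157.8, 27.5, -164.6]
force: [0.2, 0.6, -1.4]
opening: 0.0278
[-53.30437111  14.19211844   3.6627358  -32.49923307 -92.81075651
 -13.51416581]
```

View pics/w17.png

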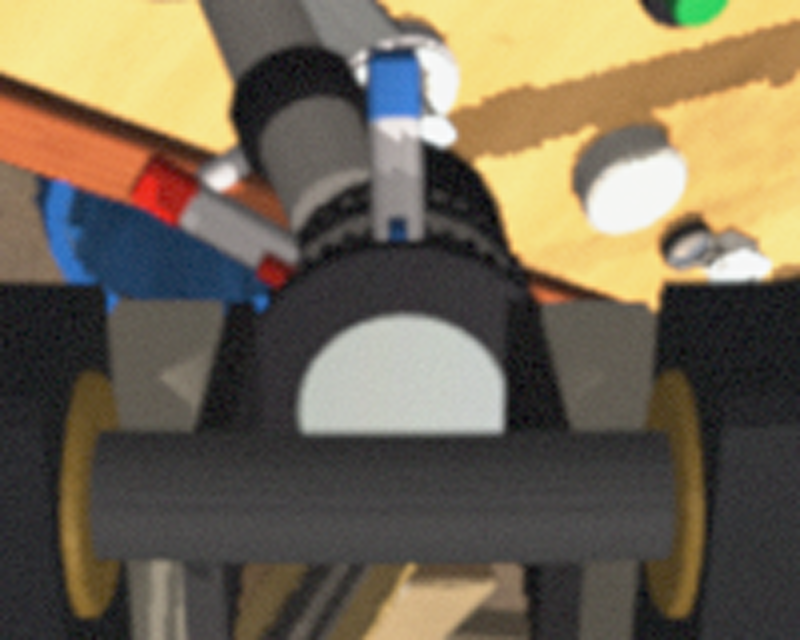

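View pics/t17.png

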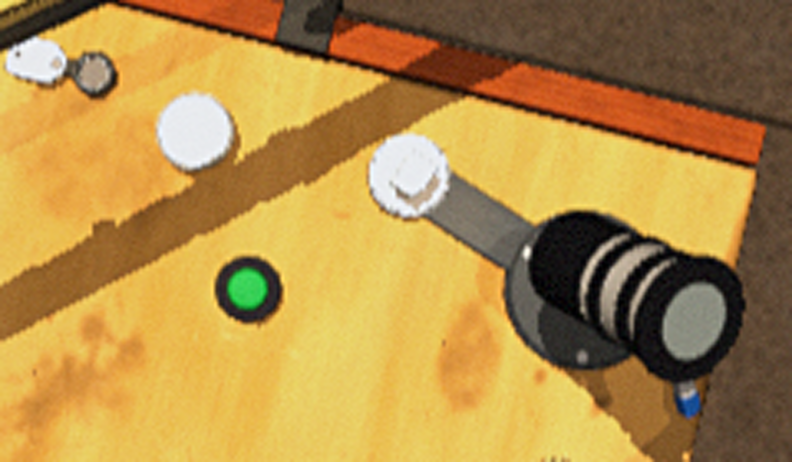

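View pics/s17.png

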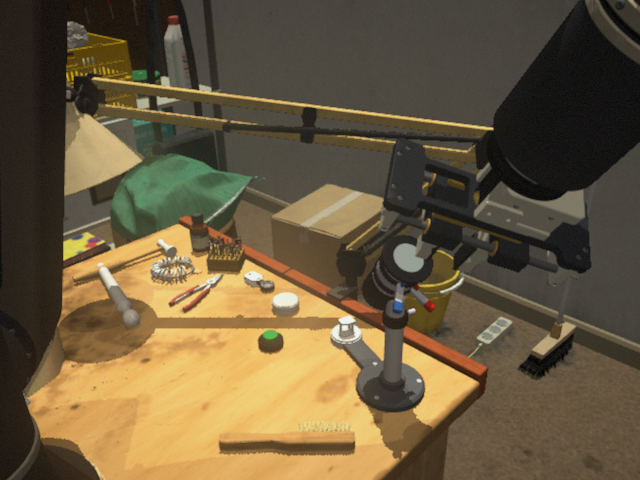

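Run:
```python
from tgt import *
t=np.radians(15);z=np.array([0,np.sin(t),-np.cos(t)]);x=np.array([0,-np.cos(t),-np.sin(t)]);R=np.c_[x,np.cross(z,x),z]
o=get_obs();cur=(o['tool_pos'],Ro.from_euler('xyz',o['orientation'],degrees=True).as_matrix())
for p in ([.336,-.386,.36],[.37,-.27,.34],[.4275,-.092,.20],[.4275,-.092,.07]): print(rel(np.array(p),R,cur))
```

```text
(array([-32.8,  22.6, -62.1]), array([ -7.4,  23.9, -65.6]))
(array([-79.9,  99.6,  20.8]), array([ -7.4,  23.9, -65.6]))
(array([-106.2,  178.2,  239.2]), array([ -7.4,  23.9, -65.6]))
(array([-46.2, 134. , 345.7]), array([ -7.4,  23.9, -65.6]))
```

```bash
python3 -m inch '[{"ax":0,"ay":0,"az":0,"dx":-33,"dy":23,"dz":-62,"fingers":20},{"ax":-1,"ay":3,"az":-9,"dx":-33,"dy":23,"dz":-62,"fingers":0},{"ax":-2,"ay":7,"az":-18,"dx":-50,"dy":55,"dz":-25,"fingers":0},{"ax":-3,"ay":10,"az":-28,"dx":-80,"dy":100,"dz":21,"fingers":0},{"ax":-4,"ay":14,"az":-37,"dx":-88,"dy":120,"dz":75,"fingers":0},{"ax":-5,"ay":17,"az":-46,"dx":-95,"dy":142,"dz":130,"fingers":0},{"ax":-6,"ay":20,"az":-56,"dx":-101,"dy":160,"dz":185,"fingers":0},{"ax":-7.4,"ay":23.9,"az":-65.6,"dx":-106,"dy":178,"dz":239,"fingers":0}]'
cat >> tgt.py <<'E'
_t=np.radians(15);_z=np.array([0,np.sin(_t),-np.cos(_t)]);_x=np.array([0,-np.cos(_t),-np.sin(_t)]);RT=np.c_[_x,np.cross(_z,_x),_z]
E
python3 - <<'E'
from tgt import *
o=get_obs();print(o['joint_pos'],o['tau'][0])
print(rel(np.array([.4275,-.092,.07]),RT))
E
```

```text
clock: 24.9
tool_pos: [0.4269, -0.0911, 0.1988]
orientation: [-180.0, 14.8, -89.6]
force: [0.9, 0.3, 0.5]
opening: 0.0002
[ -0.42314203   2.46659918 -21.3205818  -16.05577495 -67.21566276
   7.19295224] -8.766535520553589
(array([ 33.7,  -0.5, 124.3]), array([ 0.1, -0.2,  0.4]))
```

```bash
python3 -m inch '[{"ax":0,"ay":0,"az":0.4,"dx":17,"dy":0,"dz":60,"fingers":0},{"ax":0,"ay":0,"az":0.4,"dx":34,"dy":0,"dz":110,"fingers":0},{"ax":0,"ay":0,"az":0.4,"dx":34,"dy":0,"dz":124,"fingers":0},{"ax":0,"ay":0,"az":0.4,"dx":34,"dy":0,"dz":124,"fingers":0}]'
python3 - <<'E'
from tgt import *
from plant import *
import pickle
D={n:snapshot(n) for n in ("wrist","scene")}
o=get_obs();print(o['joint_pos'],o['tau'][0]); pickle.dump((D,o),open("w18.pkl","wb"))
s=D["wrist"]; l=landmark_of("trigger_top","wrist"); print(l[:1], wplane(l[0]["position"],s,.02) if l else 0)
print(rel(np.array([.4275,-.092,.07]),RT))
cv2.imwrite("pics/w18.png",s["image"][:,:,::-1])
cv2.imwrite("pics/s18.png",cv2.resize(D["scene"]["image"][:,:,::-1][250:370,200:360],None,fx=5,fy=5,interpolation=cv2.INTER_CUBIC))
cv2.imwrite("pics/s18f.png",D["scene"]["image"][:,:,::-1])
E
```

```text
clock: 25.4
tool_pos: [0.4271, -0.0939, 0.0718]
orientation: [179.8, 14.9, -90.4]
force: [0.1, -0.5, 0.5]
opening: 0.0005
[ -1.33436722  11.56994245 -28.97898878 -19.17381858 -51.26368291
  13.26784246] 0.16487746965140104
[{'position': [313.7, 242.2], 'score': 0.66}] [ 0.42746408 -0.09088086  0.02      ]
(array([-1.3,  1.3,  4.2]), array([-0.2, -0.2, -0.3]))
```

View pics/w18.png

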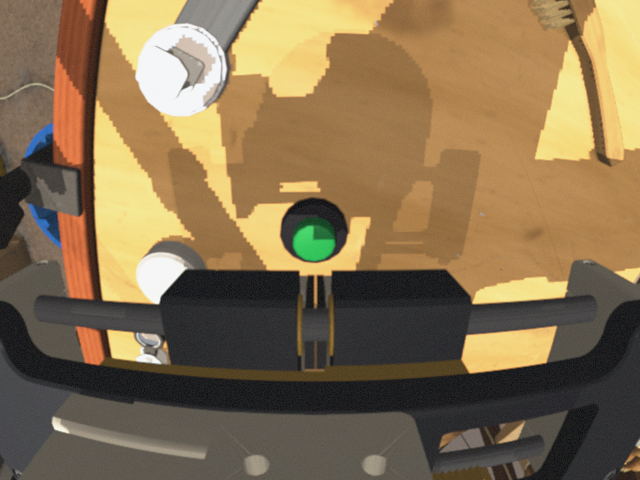

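View pics/s18.png

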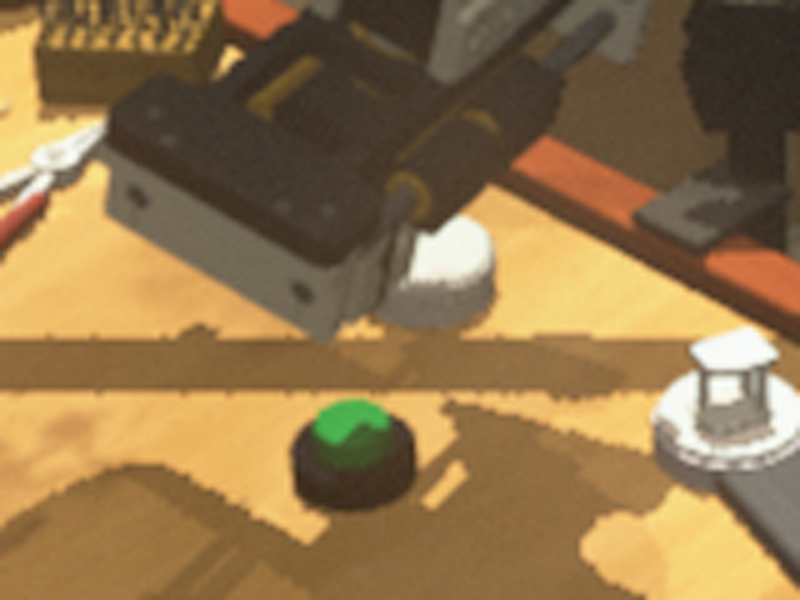

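View pics/s18f.png

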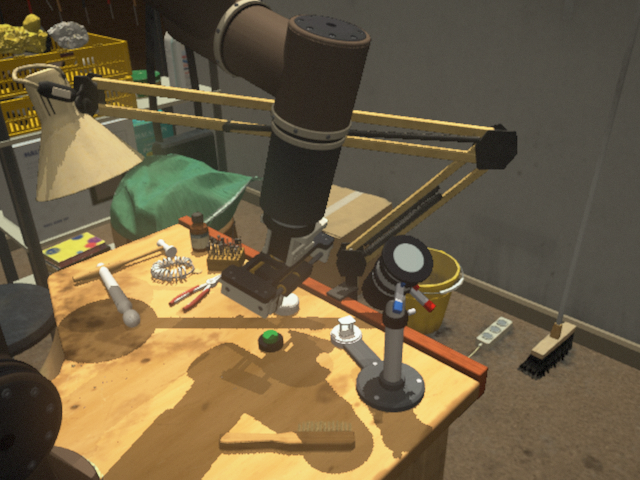

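Run:
```python
from tgt import *
for z in (.035,.025,.022,.020,.018,.016): print(z,rel(np.array([.4275,-.0865,z]),RT))
```

```text
0.035 (array([ 2.4,  1.4, 39.5]), array([-0.2, -0.2, -0.3]))
0.025 (array([ 4.9,  1.4, 49.1]), array([-0.2, -0.2, -0.3]))
0.022 (array([ 5.7,  1.4, 52. ]), array([-0.2, -0.2, -0.3]))
0.02 (array([ 6.2,  1.4, 54. ]), array([-0.2, -0.2, -0.3]))
0.018 (array([ 6.7,  1.4, 55.9]), array([-0.2, -0.2, -0.3]))
0.016 (array([ 7.2,  1.4, 57.8]), array([-0.2, -0.2, -0.3]))
```

```bash
python3 -m inch '[{"ax":0,"ay":0,"az":0,"dx":2.4,"dy":1.4,"dz":39.5,"fingers":0},{"ax":0,"ay":0,"az":0,"dx":4.9,"dy":1.4,"dz":49,"fingers":0},{"ax":0,"ay":0,"az":0,"dx":4.9,"dy":1.4,"dz":49,"fingers":0},{"ax":0,"ay":0,"az":0,"dx":4.9,"dy":1.4,"dz":49,"fingers":0}]'
python3 -m inch '[{"ax":0,"ay":0,"az":0,"dx":0.5,"dy":0,"dz":2,"fingers":0},{"ax":0,"ay":0,"az":0,"dx":0.5,"dy":0,"dz":2,"fingers":0}]'
python3 -m inch '[{"ax":0,"ay":0,"az":0,"dx":0.5,"dy":0,"dz":2,"fingers":0},{"ax":0,"ay":0,"az":0,"dx":0.5,"dy":0,"dz":2,"fingers":0}]'
```

```text
clock: 26.05
tool_pos: [0.4267, -0.0865, 0.0245]
orientation: [-180.0, 14.9, -90.4]
force: [-1.4, -0.0, 0.2]
opening: 0.0005
clock: 26.3
tool_pos: [0.4267, -0.0864, 0.0218]
orientation: [-180.0, 14.8, -90.4]
force: [0.5, -0.6, 2.5]
opening: 0.0003
clock: 26.55
tool_pos: [0.4266, -0.0864, 0.0194]
orientation: [180.0, 14.8, -90.4]
force: [0.7, -2.4, 3.6]
opening: 0.0003
```

```bash
python3 -m inch '[{"ax":0,"ay":0,"az":0,"dx":0.5,"dy":0,"dz":2,"fingers":0},{"ax":0,"ay":0,"az":0,"dx":0.5,"dy":0,"dz":2,"fingers":0}]'
python3 -m inch '[{"ax":0,"ay":0,"az":0,"dx":0.4,"dy":0,"dz":1.5,"fingers":0},{"ax":0,"ay":0,"az":0,"dx":0.4,"dy":0,"dz":1.5,"fingers":0}]'
```

```text
clock: 26.8
tool_pos: [0.4267, -0.0864, 0.0178]
orientation: [180.0, 14.8, -90.3]
force: [-0.7, -2.5, 12.0]
opening: 0.0003
clock: 27.05
tool_pos: [0.4268, -0.0864, 0.0172]
orientation: [-180.0, 14.9, -90.3]
force: [-4.4, -2.5, 25.4]
opening: 0.0006
```

```bash
python3 - <<'E'
from plant import *
import cv2
s=snapshot("scene");w=snapshot("wrist")
import numpy as np
cv2.imwrite("pics/s19.png",np.hstack([cv2.resize(s["image"][:,:,::-1][300:370,230:320],(400,311),interpolation=cv2.INTER_CUBIC),cv2.resize(w["image"][:,:,::-1][200:340,230:410],(400,311),interpolation=cv2.INTER_CUBIC)]))
E
python3 -m inch '[{"ax":0,"ay":0,"az":0,"dx":-2,"dy":0,"dz":-8,"fingers":0},{"ax":0,"ay":0,"az":0,"dx":-14,"dy":0,"dz":-54,"fingers":0},{"ax":0,"ay":0,"az":0,"dx":-30,"dy":0,"dz":-114,"fingers":0},{"ax":0,"ay":0,"az":0,"dx":-30,"dy":0,"dz":-130,"fingers":0},{"ax":0,"ay":0,"az":0,"dx":-30,"dy":0,"dz":-130,"fingers":0}]'
python3 - <<'E'
from plant import *
import cv2,numpy as np
s=snapshot("scene");w=snapshot("wrist")
cv2.imwrite("pics/s20.png",s["image"][:,:,::-1]);cv2.imwrite("pics/w20.png",w["image"][:,:,::-1])
E
```

```text
clock: 27.78
tool_pos: [0.4264, -0.0903, 0.1495]
orientation: [-180.0, 14.9, -90.4]
force: [0.8, 0.7, 0.4]
opening: 0.0003
```

View pics/s19.png

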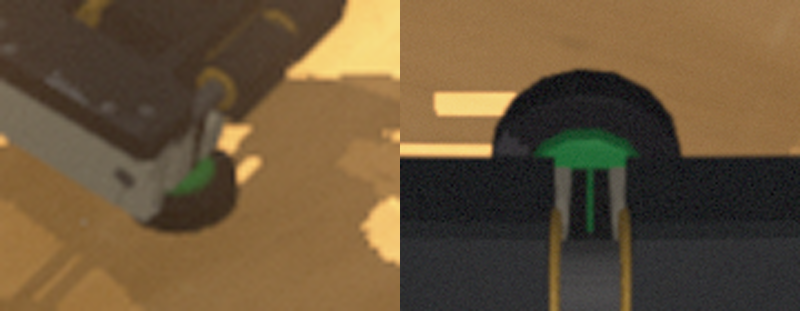

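View pics/s20.png

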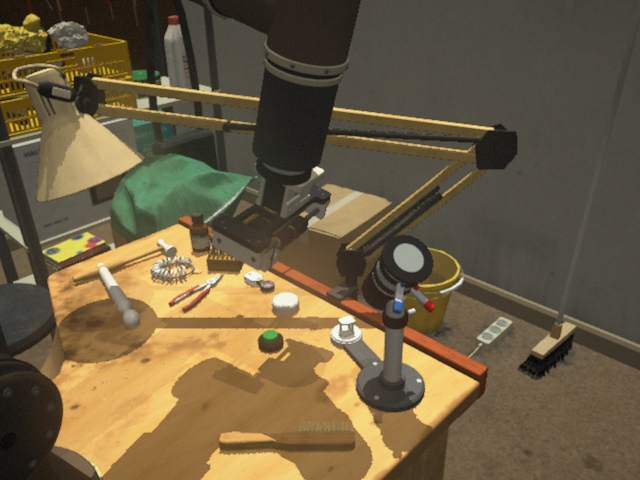

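View pics/w20.png

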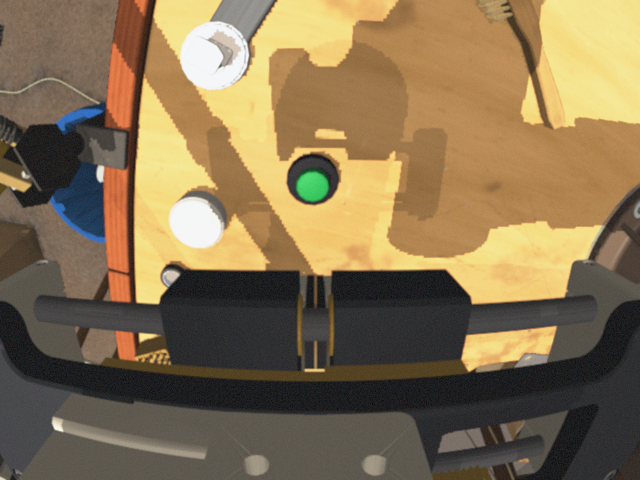

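Run:
```python
from plant import *
print(get_obs()['force'],close_job())
```

```text
the job is handed in; nothing more can be done
[ 0.81523291  0.11539846 -0.60057487] None
```

All the steps are done in the order asked, and I handed the job in at about 28 s. One thing went wrong: the arm pushed the desk lamp.

- **Gauge:** It stands upright on the white stage and has been let go. The top and scene views put it about 1–3 mm from the middle. One wrist-camera estimate said up to about 4.5 mm, towards the scope. I judged that acceptable and did not nudge it.
- **Rings:** I gripped and turned the red lever first, then the blue, releasing each one. The wrist-camera pictures show both levers in line with their pointers, to within about a pixel. I saw no sign of touching the collars or pointers.
- **Button:** The closed fingertips landed only on the green cap. It went down about 5.7 mm until it bottomed out, with a peak force of about 25 N, and came back up.
- **Bystanders:** The tin, loupe and pliers look unmoved in the last pictures.
- **Lamp:** While I was working at the gauge and the stage, the arm's elbow pushed the lamp boom down by about 10 cm at its shade end. Joint torques suggest roughly 10 N or less. I did not measure the contact force directly, so I cannot say for certain that it stayed under 40 N. I tilted the tool for the button press to stay clear of it.

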